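Unstack the pile into its dishes

TASK

The small pot, the wire spool, the flat tin and the olive case have been piled on one another on the repair desk. Take the pile apart and set each in its own wooden place, standing flat on its floor, right way up and let go: the pot in the small round dish, the spool in the medium one, the tin in the large one, the olive case square in the rectangular tray. Never tip any of them over, and leave the orange-capped jar in front of the wooden drawer unit and the black dropper bottle standing where they are.

Things in the scene. Friction and masses are not known exactly. Their poses are not given: they have to be found in the camera images.
- small_pot: tiny white pot with a pale beige lid, at the top of the pile: 15 mm high, lid (upper 6 mm) 28 mm across, body below 25 mm. It stands on the spool. Origin: centre of its underside; z up.
- wire_spool: spool of wire with blue flanges, second from the top: 46 mm across, 22 mm high, upright, standing on the flat tin. Origin: centre of its underside; z up.
- flat_tin: flat round tin with a printed lid, third from the top: 60 mm across, 17 mm high, standing on the olive case. Origin: centre of its underside; z up.
- olive_box: rectangular olive case, shut (its lid does not open), at the bottom of the pile on the desk: 62 mm along its x between the long sides (66 with snap and hinge details, which are look only), 112 mm along its y, 26 mm high (a like case far back on the right is fixed and not meant). Origin: centre of its underside; z up.
- small_dish: the smallest of three low round dishes of light wood, fixed to the desk: 42 mm inside diameter, 50 mm outside, flat floor 3 mm above the desk, rim 4 mm wide and 7 mm above the desk. Origin: centre of its underside, on the desk; z up.
- medium_dish: the middle one of three low round dishes of light wood, fixed to the desk: 60 mm inside diameter, 68 mm outside, flat floor 3 mm above the desk, rim 4 mm wide and 7 mm above the desk. Origin: centre of its underside, on the desk; z up.
- large_dish: the largest of three low round dishes of light wood, fixed to the desk: 76 mm inside diameter, 84 mm outside, flat floor 3 mm above the desk, rim 4 mm wide and 7 mm above the desk. Origin: centre of its underside, on the desk; z up.
- box_tray: low rectangular tray of light wood, fixed to the desk: inside 82 mm along its x and 128 mm along its y, outside 90 by 136 mm, flat floor 3 mm above the desk, rim 4 mm wide and 7 mm above the desk. Either way round serves. Origin: centre of its underside, on the desk; z up.
- capped_jar: bystander, loose: plastic jar with an orange screw cap, 52 mm across, 68 mm high, standing in front of the wooden drawer unit (a like jar far back on the right is not meant). Origin: centre of its underside; z up.
- dropper_bottle: bystander, loose: slim black dropper bottle, 27 mm across, 86 mm high, standing at the right of the work. Origin: centre of its underside; z up.
There are look-alikes about, which are no part of the job. Leave any red look-alike of the flat_tin alone. Of the things shaped like the small_pot, the white one is meant.

How it is judged (in metres and radians):
At the end, for the whole second after the job is handed in: Pot, spool and tin each lie flat on the floor of their own dish, within 10 mm of its centre; the case lies flat on the tray's floor, within 14 mm of its centre and 0.2 rad of square; all upright and at rest; jar and dropper bottle upright, within 30 mm of where they stood (horizontal distance between small_pot and small_dish below 0.01 m and z of small_pot in the frame of small_dish between 0.001 and 0.0055 m and angle between each of small_pot, wire_spool, flat_tin, olive_box's own z axis and vertical below 0.12 rad and linear speed of each of small_pot, wire_spool, flat_tin, olive_box below 0.02 m/s and horizontal distance between wire_spool and medium_dish below 0.01 m and z of wire_spool in the frame of medium_dish between 0.001 and 0.0055 m and horizontal distance between flat_tin and large_dish below 0.01 m and z of flat_tin in the frame of large_dish between 0.001 and 0.0055 m and horizontal distance between olive_box and box_tray below 0.014 m and z of olive_box in the frame of box_tray between 0.001 and 0.0055 m and angle between the y axis of olive_box and the y axis of box_tray, either way round below 0.2 rad and distance of each of capped_jar, dropper_bottle from where it was at the start of the episode below 0.03 m and angle between each of capped_jar, dropper_bottle's own z axis and vertical below 0.3 rad); the robot touches nothing.
It fails at once if a thing of the pile is tipped over (more than 0.7 rad) (angle between any of small_pot, wire_spool, flat_tin, olive_box's own z axis and vertical above 0.7 rad).
It fails at once if the jar or the dropper bottle is knocked over or shoved more than 30 mm (angle between any of capped_jar, dropper_bottle's own z axis and vertical above 0.5 rad or distance of any of capped_jar, dropper_bottle from where it was at the start of the episode above 0.03 m).
It also fails if it takes over 125 s, if anything falls off the work surface, if the arm or the gripper's body presses on something with over 40 N, if the wrist force passes 120 N, or if a joint passes its speed limit or range.

ROBOT

A 6-joint arm with a two-finger parallel gripper is mounted at the origin on a cart in front of the work surface, level with it; the furniture and walls round the work are solid. World frame = base frame: x ahead of the robot, y to its left, z up, the work surface at z = 0. Lengths are in m, angles in degrees, forces in N, time in s.
With the tool pointing down it reaches from about 0.35 to 0.875 m from the base axis. Payload 15.5 kg.
Tool frame: the origin (TCP) lies on the centre line of the jaws, within the pads' length; the fingertips stand 19 mm ahead of it and the grasp point (between the pads) is the TCP; z points along the fingers, y is the line along which they close (so a half turn about z gives the same grasp; the last joint's range is limited). The gripper opens to 85 mm and grips with 20 to 120 N. Pads are 22 mm wide; open, the fingers measure 114 mm over their backs; the gripper's body (76 mm by 85 mm) begins 54 mm behind the grasp point. The pads swing forward as they close: fully open they stand 13 mm farther back than shut.
Start: joints at [67.007, 28.281, 77.091, -0, 74.628, -5.472], TCP at [0.188, 0.596, 0.223] pointing down, gripper open.
Joint ranges: [-166.48, 166.48], [-47.26, 123.95], [12.59, 153.08], [-70.14, 250.14], [6.76, 159.57], [-176.63, 176.63]. Speed limits (degrees/s): [108.29, 108.29, 147.25, 172.46, 172.46, 172.46].

INTERFACE

Orientations are given as a 3x3 rotation matrix whose columns are the frame's x, y, z axes.
In Python, from bench import ctrl, imaging gives the robot as it stands.
- The arm moves only by the tool step_hand, called after "Emit:" in YAML: its name, and indented under it one key for each argument. Schema: {"type":"object","properties":{"steps":{"type":"array","items":{"type":"object","properties":{"jaw":{"type":"number"},"dx":{"type":"number"},"dy":{"type":"number"},"dz":{"type":"number"},"wx":{"type":"number"},"wy":{"type":"number"},"wz":{"type":"number"}},"additionalProperties":false,"required":["jaw"]},"minItems":1,"maxItems":8},"grip_n":{"type":"number"},"only":{"type":"string"},"quiet":{"type":"boolean"},"lines":{"type":"string"}},"required":["steps"],"additionalProperties":false}. steps is a list of rows, 1 to 8 of them, each an object with the fields jaw (the opening from 0.0 (shut) to 1.0 (fully open)), dx, dy, dz (the shift in shares of 0.5 m (1.0 is 0.5 m)), wx, wy, wz (a rotation vector in parts of the range, where 1.0 means 90 degrees); a field left out counts as zero (the opening has to be given); each row is the pose to reach, as a shift and turn from the pose commanded when the call began, along the tool's axes at that moment; what a row does not reach only later rows make up. A row lasts 1/10 s, in which the tool goes at most 0.05 m and 8.59 degrees, less where a joint would pass 70% of its speed; a pose out of reach is approached as far as the arm can. The fingers move at their own pace and stop on an object; grip_n is the grip in N (left out, the last holds). Time passes only in rows, so rows that do not move let the fingers close. The tool returns the time, the measured TCP pose, the force, the opening and the grip force at its end. only (a regular expression) keeps the lines of the reply that match it, lines (a string "A,B") keeps lines A to B, and quiet returns only ok. No shift or turn number may pass 1 either way. Input that does not fit is refused with a message, and nothing moves.
- ctrl.state(): the state, without advancing time (a new reading comes with each control period).
- imaging.capture(name): name is "scene" or "side" or "wrist"; returns the picture (400x640x3 uint8, blue, green, red); there is no depth.
- imaging.camera_info(name): a dict with "fx", "fy", "cx", "cy" (pixels), "xyz" and "rotation" of the camera in the world. Camera axes: x right, y down, z forward; pixel columns grow to the right and rows downward; lengths in m; the calibration is good to about 2 mm. A picture is of the moment at which its call begins: read the wrist's pose just before it. camera_info takes no time and is no camera call; for the wrist camera it gives the pose at the moment of the call.
- ctrl.finish_job(): hands the job in; it is judged then, once.
Trained networks look in the newest picture that a camera, given by its name, has taken for a name from the list of things; names that differ only in an ending like _2 or _b are one class to them, and where a whole thing is asked for, a point or a joint stands for the part that bears it (a point fixed in the world has none). Each returns a list of dicts, best first, with "confidence" (0 to 1); they miss things now and then, are a little off and sometimes report something else, mostly with a low value. They report only what shows in the picture. A call takes as long as a camera call. They do not tell look-alikes from the thing itself.
- imaging.recognise(camera, name): "position" ([x, y, z] in m, in the coordinates of the camera as it stood for that picture, good to about 4 mm: the middle of the surface that is visible of it).
The state is a dict: "clock": time; "joint_pos": joint angles; "joint_velocities": joint speeds; "joint_efforts": joint torques, N m; "position": TCP position; "ee_rot": TCP orientation; "force": force on the tool from outside, world axes, zero at the start; "moment": the same for the moment, N m; "gripper_width": opening from 0.0 (shut) to 1.0 (fully open); "grasp_force": force on a finger pad.
Only numpy, scipy, OpenCV 4.12 (cv2) and the standard library are available. Lean on these libraries where they do the work, as an engineer would, in place of code of your own. Each camera call takes 0.05 s, during which the arm holds its last target. There are 200 camera calls.

## Working session

There is one attempt and no reset: what is moved stays moved. The work goes in short steps, Python scripts to look and compute and a tool call to move; the robot and the scene stay as the last step left them, time stands still between calls to the robot, and variables do not carry over. Pictures are saved under pics/ and viewed, at most 14 in all, crops included, and the job is handed in when it is done.

```bash
ls; mkdir -p pics; cat > h.py <<'E'
import numpy as np, cv2
from bench import ctrl, imaging
def world(cam,p):
    i=imaging.camera_info(cam); return np.array(i["rotation"])@np.array(p)+np.array(i["xyz"])
def pix(cam,P):
    i=imaging.camera_info(cam); p=np.array(i["rotation"]).T@(np.array(P)-np.array(i["xyz"]))
    return i["fx"]*p[0]/p[2]+i["cx"], i["fy"]*p[1]/p[2]+i["cy"]
def ray(cam,u,v,z):
    i=imaging.camera_info(cam); d=np.array(i["rotation"])@np.array([(u-i["cx"])/i["fx"],(v-i["cy"])/i["fy"],1])
    o=np.array(i["xyz"]); return o+d*(z-o[2])/d[2]
def find(cam,names,n=2,minc=0.2):
    for k in names:
        for r in imaging.recognise(cam,k)[:n]:
            if r["confidence"]>=minc:
                w=world(cam,r["position"]); print(cam,k,round(r["confidence"],2),w.round(4),np.round(pix(cam,w)))
ALL="small_pot wire_spool flat_tin olive_box small_dish medium_dish large_dish box_tray capped_jar dropper_bottle".split()
E
python3 - <<'E'
from h import *
s=ctrl.state(); print(s["clock"],s["position"],np.round(s["ee_rot"],3))
for c in("scene","side","wrist"):
    cv2.imwrite(f"pics/{c}0.png",imaging.capture(c)); i=imaging.camera_info(c); print(c,i["fx"],np.round(i["xyz"],3),np.round(i["rotation"],2).tolist())
    if c!="wrist": find(c,ALL,3)
E
```

```text
pics
0.0 [0.18801107 0.59567556 0.2223975 ] [[-0.954  0.301 -0.   ]
 [ 0.301  0.954 -0.001]
 [ 0.    -0.001 -1.   ]]
scene 506.52163835221523 [-0.052 -0.934  0.855] [[0.84, -0.3, 0.45], [-0.54, -0.49, 0.69], [0.01, -0.82, -0.57]]
scene small_pot 0.41 [0.4329 0.1618 0.0147] [254. 209.]
scene flat_tin 0.66 [ 0.657  -0.1437  0.0033] [381. 244.]
scene flat_tin 0.64 [0.6065 0.2004 0.017 ] [299. 185.]
scene olive_box 0.74 [0.4828 0.2413 0.0166] [257. 191.]
scene small_dish 0.7 [ 0.656  -0.1438  0.0072] [381. 243.]
scene medium_dish 0.64 [6.098e-01 1.027e-01 2.000e-04] [317. 205.]
scene large_dish 0.91 [ 0.425  -0.009   0.0071] [280. 245.]
scene box_tray 0.95 [ 0.4789 -0.2346  0.0035] [346. 289.]
scene capped_jar 0.61 [ 0.6595 -0.0048  0.048 ] [352. 204.]
scene capped_jar 0.36 [ 0.4271 -0.0124  0.005 ] [281. 246.]
scene dropper_bottle 0.8 [ 0.6164 -0.3273  0.0333] [417. 282.]
side 389.5511623120844 [0.422 0.848 0.498] [[-0.99, -0.07, 0.13], [-0.14, 0.45, -0.88], [0.0, -0.89, -0.45]]
side small_pot 0.71 [0.432  0.1778 0.0164] [354. 258.]
side small_pot 0.71 [0.4989 0.2818 0.0453] [316. 275.]
side small_pot 0.62 [0.499  0.2706 0.078 ] [317. 257.]
side wire_spool 0.58 [0.4918 0.2726 0.0546] [320. 269.]
side flat_tin 0.88 [0.5971 0.2201 0.0178] [272. 263.]
side flat_tin 0.84 [0.5    0.2827 0.042 ] [315. 277.]
side olive_box 0.95 [0.488  0.3183 0.0277] [319. 297.]
side olive_box 0.56 [0.5    0.2822 0.041 ] [315. 277.]
side small_dish 0.52 [ 0.6549 -0.1432  0.0032] [283. 190.]
side medium_dish 0.76 [0.6093 0.1053 0.0064] [279. 237.]
side large_dish 0.56 [ 0.4213 -0.0107  0.003 ] [362. 219.]
side box_tray 0.95 [ 0.4703 -0.2214  0.0021] [348. 183.]
side capped_jar 0.91 [0.6637 0.0305 0.0493] [263. 204.]
side dropper_bottle 0.44 [ 0.614  -0.3138  0.0371] [306. 159.]
wrist 289.3408137152741 [0.121 0.618 0.374] [[0.3, 0.92, 0.26], [0.95, -0.29, -0.08], [-0.0, 0.28, -0.96]]
```

View pics/scene0.png

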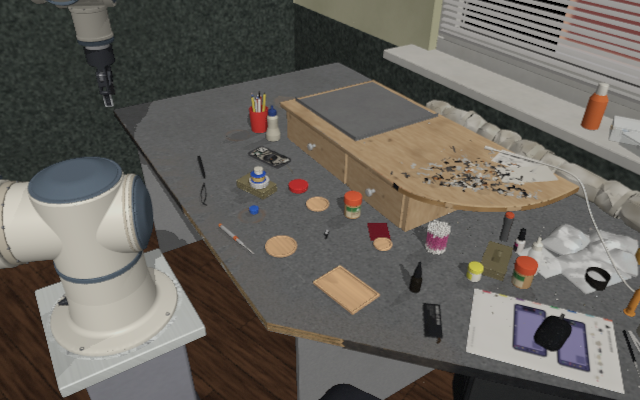

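View pics/side0.png

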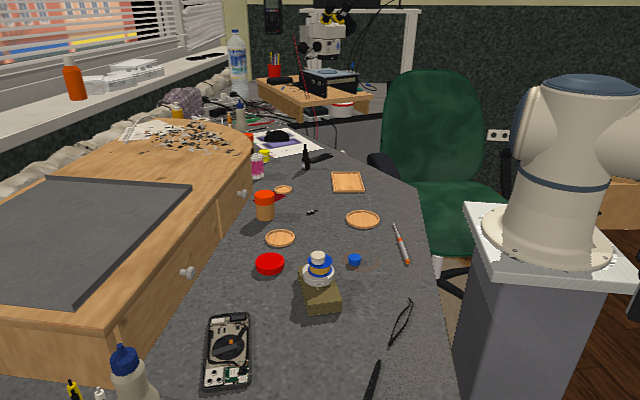

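The scene shows the pile at about (258,180) and the side view shows it at (318,275). The red tin look-alike is at scene (299,186), and the blue pot look-alike is at scene (254,210) / side (354,259). The fixed case and second jar are far right, at scene (497,258) and (525,272). I choose the white pot on the pile and check it in one close crop.

```bash
python3 - <<'E'
from h import *
a=cv2.imread("pics/scene0.png")[150:215,225:305]; b=cv2.imread("pics/side0.png")[240:320,280:380]
a=cv2.resize(a,(400,325),interpolation=cv2.INTER_CUBIC); b=cv2.resize(b,(400,320),interpolation=cv2.INTER_CUBIC)
cv2.imwrite("pics/crop1.png",np.hstack([a[:320],b]))
E
```

```text
(no output)
```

View pics/crop1.png

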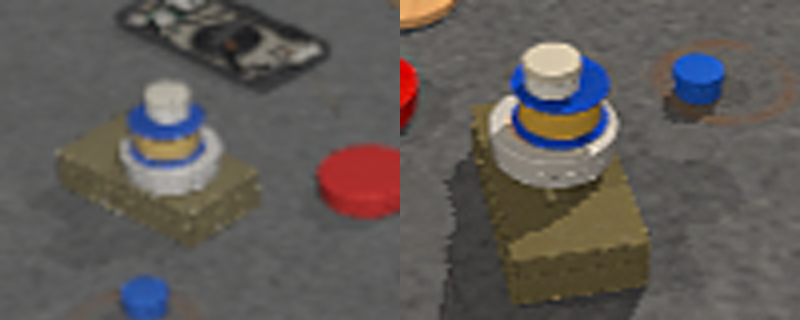

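The crop shows the white pot with beige lid at scene (258,168) / side (318,253), on the blue-flanged spool, on the white tin, on the olive case. The lone blue pot and the red tin are the look-alikes. I move the wrist over the pile.

The manual's scale: shifts go in shares of 0.5 m and turns go in shares of 90 degrees. Converting my numbers, -0.36 m / 0.5 = -0.72, -0.33 m / 0.5 = -0.66.

```bash
python3 - <<'E'
from h import *
print(ray("scene",258.4,168,.08),ray("side",318,253,.08))
E
```

```text
[0.50338603 0.26190484 0.08      ] [0.49800012 0.26015786 0.08      ]
```

Emit:
step_hand:
  steps:
    - {"jaw":1,"dx":-0.1,"dy":-0.056}
    - {"jaw":1,"dx":-0.2,"dy":-0.112}
    - {"jaw":1,"dx":-0.28,"dy":-0.168}
    - {"jaw":1,"dx":-0.38,"dy":-0.22}
    - {"jaw":1,"dx":-0.48,"dy":-0.28}
    - {"jaw":1,"dx":-0.56,"dy":-0.33}
    - {"jaw":1,"dx":-0.66,"dy":-0.38}
    - {"jaw":1,"dx":-0.72,"dy":-0.42}
  grip_n: 25

```text
clock: 1.95
position: [0.4584, 0.2985, 0.2232]
ee_rot: [[-0.954, 0.301, 0.001], [0.301, 0.954, 0.0], [-0.0, 0.001, -1.0]]
force: [0.1, 0.8, -0.2]
gripper_width: 1.002
grasp_force: 0.0
```

```bash
python3 - <<'E'
from h import *
s=ctrl.state(); print(s["clock"],s["position"],np.round(s["ee_rot"],3))
cv2.imwrite("pics/w1.png",cv2.resize(imaging.capture("wrist"),(800,500))); find("wrist",ALL)
i=imaging.camera_info("wrist");print(i)
E
```

```text
1.95 [0.45835714 0.29850263 0.22321523] [[-0.954  0.301  0.001]
 [ 0.301  0.954  0.   ]
 [-0.     0.001 -1.   ]]
wrist small_pot 0.83 [0.4969 0.2671 0.083 ] [299. 221.]
wrist small_pot 0.75 [0.4411 0.1716 0.0147] [217. 184.]
wrist wire_spool 0.69 [0.4886 0.2615 0.0611] [292. 211.]
wrist flat_tin 0.8 [0.4833 0.2845 0.038 ] [310. 197.]
wrist flat_tin 0.71 [0.6073 0.2194 0.0181] [293. 287.]
wrist olive_box 0.83 [0.4815 0.3022 0.0248] [322. 189.]
wrist medium_dish 0.76 [0.6181 0.1184 0.0013] [231. 305.]
wrist large_dish 0.95 [ 0.4204 -0.0044  0.0032] [ 91. 210.]
wrist box_tray 0.69 [ 0.4935 -0.1712  0.007 ] [ 13. 288.]
wrist capped_jar 0.92 [0.6612 0.0114 0.0716] [154. 385.]
wrist capped_jar 0.43 [0.6175 0.1232 0.0067] [233. 306.]
{'fx': 289.3408137152741, 'fy': 289.3408137152741, 'cx': 315.06710544099394, 'cy': 194.21516029650417, 'xyz': array([0.38926967, 0.32254745, 0.37363981]), 'rotation': array([[ 2.99270400e-01,  9.17401572e-01,  2.62319620e-01],
       [ 9.54168193e-01, -2.87584221e-01, -8.28153092e-02],
       [-5.35911537e-04,  2.75081208e-01, -9.61420845e-01]])}
```

View pics/w1.png

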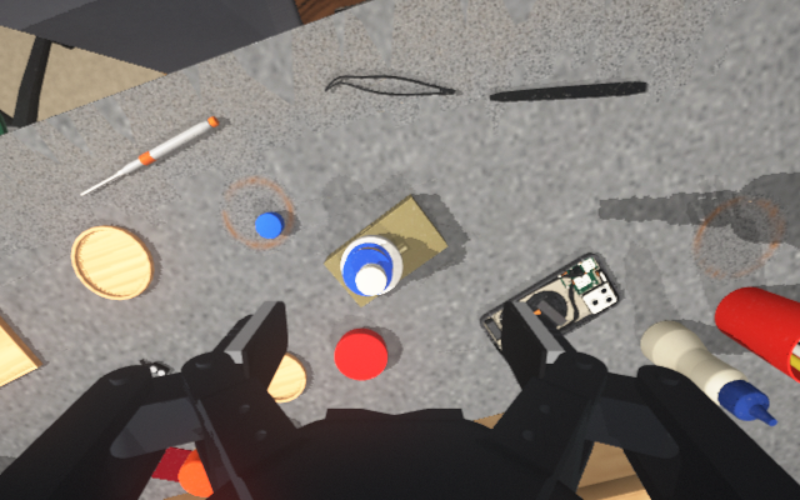

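The wrist view shows the pot lid at (371,278), the spool flange around (369,264), the tin ring around (371,266) and the case corners at (411,197), (447,245), (325,262) and (358,305). The red tin is at (361,353) and the blue pot at (270,225). These are pixels of the 1.25x picture.

```bash
python3 - <<'E'
from h import *
f=lambda u,v,z:ray("wrist",u/1.25,v/1.25,z).round(4)
print("pot",f(370.5,277.5,.08),"spool",f(369,264,.065),"tin",f(371.5,266,.043))
c=[f(*p,.026)[:2] for p in((411,197),(447,245),(325,262),(358,305))]; print(c,np.mean(c,axis=0)); d=c[0]-c[2];print(np.degrees(np.arctan2(d[1],d[0])),np.linalg.norm(d),np.linalg.norm(c[1]-c[0]))
print("large",f(112,263,.007),"medium",f(285,378,.007),"jar", )
s=ctrl.state();R=np.array(s["ee_rot"]);print(R.T@(np.array([.499,.265,.2])-s["position"]))
E
```

```text
pot [0.4933 0.2685 0.08  ] spool [0.4858 0.2686 0.065 ] tin [0.4953 0.2664 0.043 ]
[array([0.4453, 0.3222]), array([0.5023, 0.3427]), array([0.4826, 0.2198]), array([0.5378, 0.2363])] [0.492   0.28025]
110.01454822904425 0.10898187922769545 0.0605743344990269
large [ 0.4205 -0.0041  0.007 ] medium [0.6094 0.1186 0.007 ] jar
[-0.05132324 -0.02142408  0.02301088]
```

To row units: 0.085 m / 0.5 = 0.17, -0.0455 m / 0.5 = -0.091.

Emit:
step_hand:
  steps:
    - {"jaw":0.55,"dx":-0.091,"dy":-0.0374}
    - {"jaw":0.55,"dx":-0.091,"dy":-0.0374,"dz":0.08}
    - {"jaw":0.55,"dx":-0.091,"dy":-0.0374,"dz":0.17}
    - {"jaw":0.55,"dx":-0.091,"dy":-0.0374,"dz":0.17}
    - {"jaw":0.55,"dx":-0.091,"dy":-0.0374,"dz":0.17}

```text
clock: 3.0
position: [0.4945, 0.2689, 0.1385]
ee_rot: [[-0.954, 0.3, -0.001], [0.3, 0.954, -0.001], [0.001, -0.001, -1.0]]
force: [-0.0, 0.1, 0.3]
gripper_width: 0.551
grasp_force: 0.0
```

```bash
cat >> h.py <<'E'
def snap(cam,f,crop=None,k=1.25):
    im=imaging.capture(cam)
    if crop: u0,v0,u1,v1=crop; im=im[v0:v1,u0:u1]
    cv2.imwrite(f"pics/{f}.png",cv2.resize(im,None,fx=k,fy=k,interpolation=cv2.INTER_CUBIC)); return im
def shift(x,y,z):
    s=ctrl.state(); d=np.array([x,y,z])-s["position"]; print("shift",(np.array(s["ee_rot"]).T@d).round(4))
E
python3 - <<'E'
from h import *
s=ctrl.state(); print(s["clock"],s["position"])
snap("wrist","w2"); find("wrist",["small_pot"]); print(pix("wrist",s["position"]))
E
```

```text
3.0 [0.49446637 0.26887807 0.13852417]
wrist small_pot 0.71 [0.4387 0.1752 0.0164] [202. 160.]
wrist small_pot 0.64 [0.4966 0.2664 0.0819] [311. 210.]
(np.float64(312.62337642415486), np.float64(238.02298716971055))
```

View pics/w2.png

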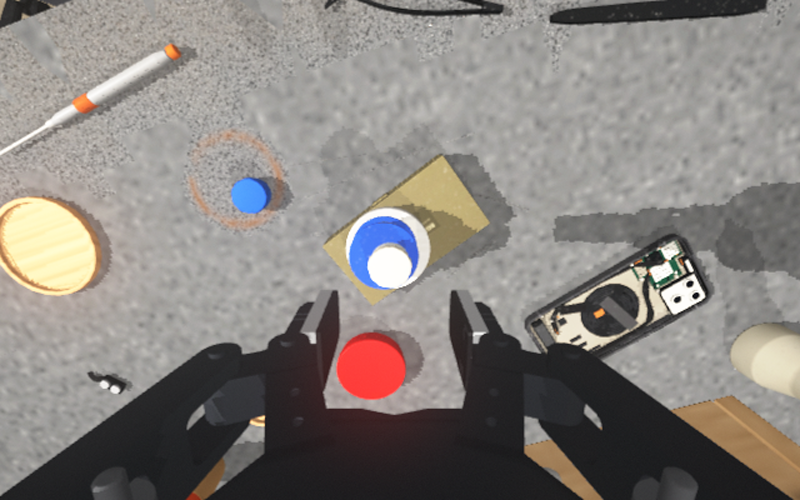

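The wrist view shows the lid at (389,264), the spool flange at (385,252) and the tin ring at (388,249). The jaw tips are at about (338,293) and (450,293).

```bash
python3 - <<'E'
from h import *
f=lambda u,v,z:ray("wrist",u/1.25,v/1.25,z).round(4)
im=cv2.imread("pics/w2.png"); h=cv2.cvtColor(im,cv2.COLOR_BGR2HSV)
roi=np.zeros(im.shape[:2],np.uint8); cv2.circle(roi,(388,250),52,255,-1)
blue=cv2.inRange(h,(100,120,60),(130,255,255))&roi
p=cv2.findNonZero(blue); (c,r)=cv2.minEnclosingCircle(p); print("blue",c,r,f(*c,.065))
wh=(cv2.inRange(h,(0,0,170),(180,70,255))&roi); 
n,l,st,ce=cv2.connectedComponentsWithStats(wh); print([(s,q) for s,q in zip(st.tolist(),ce.round(1).tolist()) if s[4]>80][1:])
q=f(389,264,.08); print("pot",q); shift(q[0],q[1],.088)
c=[f(*p,.026)[:2] for p in((443,155),(489,222),(325,243),(373,303))]; print(np.mean(c,axis=0)); d=c[0]-c[2];e=c[1]-c[0];print(np.degrees(np.arctan2(d[1],d[0])),np.degrees(np.arctan2(e[1],e[0])),np.linalg.norm(d),np.linalg.norm(e))
E
```

```text
blue (382.9165344238281, 252.2356719970703) 36.151119232177734 [0.4943 0.263  0.065 ]
[([345, 207, 86, 83, 3077], [392.7, 251.1]), ([339, 267, 26, 30, 117], [349.9, 281.3]), ([404, 285, 17, 15, 101], [412.5, 292.2]), ([378, 293, 20, 10, 110], [389.0, 298.2])]
pot [0.4982 0.2661 0.08  ]
shift [-0.0033 -0.0024  0.0521]
[0.496425 0.279625]
109.23298119978612 19.179008025810738 0.10898265917108094 0.0608789783094296
```

To row units: 0.051 m / 0.5 = 0.102, 0.04 m / 0.5 = 0.08.

Emit:
step_hand:
  steps:
    - {"jaw":0.55,"dx":-0.0066,"dy":-0.0048,"dz":0.04}
    - {"jaw":0.55,"dx":-0.0066,"dy":-0.0048,"dz":0.08}
    - {"jaw":0.55,"dx":-0.0066,"dy":-0.0048,"dz":0.102}
    - {"jaw":0.55,"dx":-0.0066,"dy":-0.0048,"dz":0.102}
    - {"jaw":0.2,"dx":-0.0066,"dy":-0.0048,"dz":0.102}
    - {"jaw":0.2,"dx":-0.0066,"dy":-0.0048,"dz":0.102}
    - {"jaw":0.2,"dx":-0.0066,"dy":-0.0048,"dz":0.102}
    - {"jaw":0.2,"dx":-0.0066,"dy":-0.0048,"dz":0.102}
  grip_n: 20

```text
clock: 3.9
position: [0.4974, 0.2654, 0.0875]
ee_rot: [[-0.954, 0.301, 0.001], [0.301, 0.954, 0.0], [-0.001, 0.0, -1.0]]
force: [-1.1, 0.6, -0.1]
gripper_width: 0.201
grasp_force: 0.0
```

Emit:
step_hand:
  steps:
    - {"jaw":0.2}
    - {"jaw":0.2}
    - {"jaw":0.2}

```text
clock: 4.2
position: [0.4972, 0.2652, 0.087]
ee_rot: [[-0.954, 0.301, 0.0], [0.301, 0.954, -0.0], [-0.0, -0.0, -1.0]]
force: [0.4, -0.4, 0.7]
gripper_width: 0.196
grasp_force: 0.0
```

```bash
python3 - <<'E'
from h import *
a=snap("wrist","w3a",(230,120,400,290),2.3); b=snap("side","w3b",(270,210,370,310),4)
x=cv2.imread("pics/w3a.png");y=cv2.resize(cv2.imread("pics/w3b.png"),(391,391));cv2.imwrite("pics/w3.png",np.hstack([x,y]))
E
```

```text
(no output)
```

View pics/w3.png

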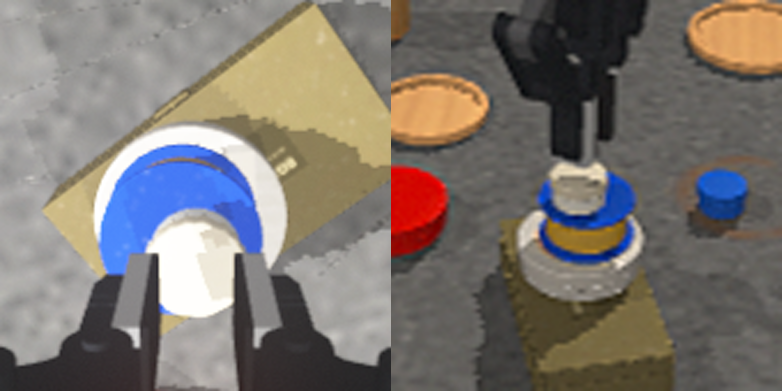

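The wrist half shows the jaw tips over the lid at (140,258) and (250,258), with the lid centre at (197,265). The side half shows the tips ending at the lid's top at (575,160), so they closed above or behind the pot without touching it. I check this numerically.

```bash
python3 - <<'E'
from h import *
s=ctrl.state();p=s["position"];R=np.array(s["ee_rot"]);print(p,s["gripper_width"])
print("lid",ray("wrist",197/2.3+230,265/2.3+120,.08))
for t in(.0,.01,.019):
  for y in(-.0085,.0085):
    P=p+R@[0,y,t]; a=pix("wrist",P); b=pix("side",P)
    print(t,y,"w3:",round((a[0]-230)*2.3),round((a[1]-120)*2.3)," side:",round(391+(b[0]-270)*3.91),round((b[1]-210)*3.91))
    a=pix("wrist",p+R@[.011,y,t]); print("   pad front edge",round((a[0]-230)*2.3),round((a[1]-120)*2.3))
print("lidtop side",[round(v) for v in [391+(pix("side",[.498,.266,.08])[0]-270)*3.91,(pix("side",[.498,.266,.08])[1]-210)*3.91]])
E
```

```text
[0.49716239 0.26525546 0.08695415] 0.1988154930493111
lid [0.49712783 0.26622057 0.08      ]
0.0 -0.0085 w3: 159 278  side: 587 153
   pad front edge 158 236
0.0 0.0085 w3: 228 278  side: 571 172
   pad front edge 228 236
0.01 -0.0085 w3: 161 261  side: 587 170
   pad front edge 160 222
0.01 0.0085 w3: 226 261  side: 571 190
   pad front edge 227 222
0.019 -0.0085 w3: 163 248  side: 586 186
   pad front edge 162 210
0.019 0.0085 w3: 225 248  side: 571 205
   pad front edge 225 210
lidtop side [577, 175]
```

The tips sit roughly level with the TCP in the pictures, about 20 mm higher than I assumed. I open, go down gently while watching the force, and look again.

To row units: 0.01 m / 0.5 = 0.02, 0.008 m / 0.5 = 0.016.

Emit:
step_hand:
  steps:
    - {"jaw":0.55}
    - {"jaw":0.55}
    - {"jaw":0.55}
    - {"jaw":0.55,"dz":0.008}
    - {"jaw":0.55,"dz":0.016}
    - {"jaw":0.55,"dz":0.02}
    - {"jaw":0.55,"dz":0.02}
    - {"jaw":0.55,"dz":0.02}

```text
clock: 5.1
position: [0.4972, 0.2653, 0.0769]
ee_rot: [[-0.954, 0.301, -0.0], [0.301, 0.954, -0.0], [0.0, -0.0, -1.0]]
force: [-0.4, 0.3, -0.2]
gripper_width: 0.547
grasp_force: 0.0
```

```bash
python3 - <<'E'
from h import *
a=snap("wrist","w4a",(230,120,400,290),2.3); b=snap("side","w4b",(270,210,370,310),4)
x=cv2.imread("pics/w4a.png");y=cv2.resize(cv2.imread("pics/w4b.png"),(391,391));cv2.imwrite("pics/w4.png",np.hstack([x,y]))
E
```

```text
(no output)
```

View pics/w4.png

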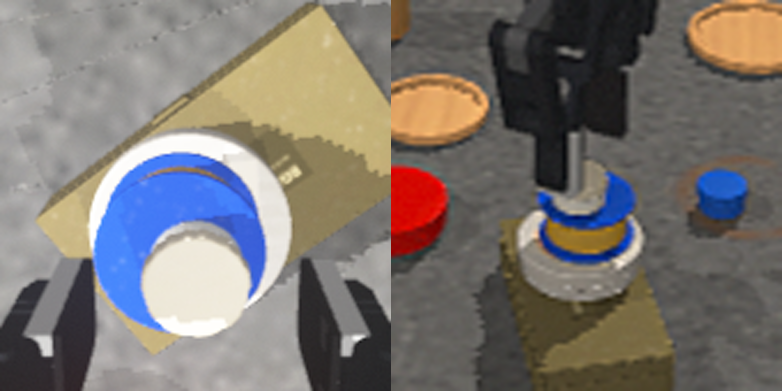

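The side half shows the near tip at (575,197) beside the lid, so the tips are still near TCP height. The wrist half shows the lid at (196,280), midway between the jaws at 90 and 302. I narrow, lower 6 mm and close gently.

To row units: 0.006 m / 0.5 = 0.012, 0.003 m / 0.5 = 0.006.

Emit:
step_hand:
  steps:
    - {"jaw":0.47}
    - {"jaw":0.47}
    - {"jaw":0.47,"dz":0.006}
    - {"jaw":0.47,"dz":0.012}
    - {"jaw":0.47,"dz":0.012}
    - {"jaw":0.2,"dz":0.012}
    - {"jaw":0.2,"dz":0.012}
    - {"jaw":0.2,"dz":0.012}
  grip_n: 20

```text
clock: 6.0
position: [0.4978, 0.2654, 0.0716]
ee_rot: [[-0.954, 0.301, 0.001], [0.301, 0.954, 0.0], [-0.001, 0.001, -1.0]]
force: [-1.0, -1.3, 7.8]
gripper_width: 0.2
grasp_force: 4.2
```

Emit:
step_hand:
  steps:
    - {"jaw":0.2}
    - {"jaw":0.2}

```text
clock: 6.2
position: [0.4977, 0.2654, 0.0716]
ee_rot: [[-0.954, 0.301, 0.001], [0.301, 0.954, 0.0], [-0.001, 0.001, -1.0]]
force: [0.4, -1.1, 8.2]
gripper_width: 0.199
grasp_force: 4.3
```

```bash
python3 - <<'E'
from h import *
a=snap("wrist","w5a",(230,120,400,290),2.3); b=snap("side","w5b",(270,210,370,310),4)
x=cv2.imread("pics/w5a.png");y=cv2.resize(cv2.imread("pics/w5b.png"),(391,391));cv2.imwrite("pics/w5.png",np.hstack([x,y]))
s=ctrl.state();print(s["joint_pos"],s["position"])
E
```

```text
[ 2.20078369e+01  3.43537158e+01  9.47877092e+01 -8.60687910e-03
  5.07821278e+01 -5.04670004e+01] [0.49775307 0.26542559 0.07161077]
```

View pics/w5.png

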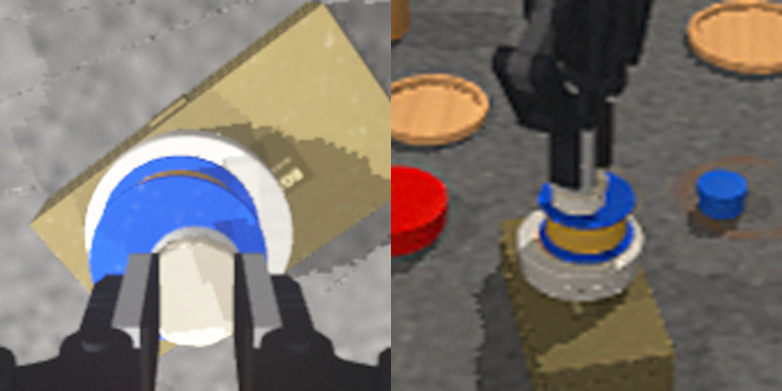

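The tips now press on the lid's top: 8 N upwards, with the pads cutting off the lid in the wrist half. So the true tips sit about 8 mm above the reported TCP at this opening. I lift 3 mm, open, and go lower.

To row units: 0.011 m / 0.5 = 0.022, 0.003 m / 0.5 = 0.006.

Emit:
step_hand:
  steps:
    - {"jaw":0.2,"dz":-0.008}
    - {"jaw":0.5,"dz":-0.008}
    - {"jaw":0.5,"dz":-0.008}
    - {"jaw":0.5,"dz":-0.008}
    - {"jaw":0.5,"dz":0.006}
    - {"jaw":0.5,"dz":0.016}
    - {"jaw":0.5,"dz":0.022}
    - {"jaw":0.5,"dz":0.022}
  grip_n: 20

```text
clock: 7.1
position: [0.4968, 0.2651, 0.0593]
ee_rot: [[-0.954, 0.301, -0.001], [0.301, 0.954, -0.0], [0.001, -0.001, -1.0]]
force: [-0.1, 0.2, -0.1]
gripper_width: 0.5
grasp_force: 0.0
```

Emit:
step_hand:
  steps:
    - {"jaw":0.2}
    - {"jaw":0.2}
    - {"jaw":0.2}
    - {"jaw":0.2}

```text
clock: 7.5
position: [0.4973, 0.2653, 0.0601]
ee_rot: [[-0.954, 0.301, 0.0], [0.301, 0.954, 0.0], [-0.0, 0.0, -1.0]]
force: [-0.4, -0.3, 0.5]
gripper_width: 0.311
grasp_force: 19.7
```

Gripped (opening 0.31, 20 N). I lift and carry towards the small dish.

To row units: -0.187 m / 0.5 = -0.374, -0.11 m / 0.5 = -0.22.

Emit:
step_hand:
  steps:
    - {"jaw":0.2,"dz":-0.04}
    - {"jaw":0.2,"dz":-0.12}
    - {"jaw":0.2,"dz":-0.22}
    - {"jaw":0.2,"dx":-0.06,"dy":-0.074,"dz":-0.22}
    - {"jaw":0.2,"dx":-0.12,"dy":-0.15,"dz":-0.22}
    - {"jaw":0.2,"dx":-0.18,"dy":-0.224,"dz":-0.22}
    - {"jaw":0.2,"dx":-0.24,"dy":-0.3,"dz":-0.22}
    - {"jaw":0.2,"dx":-0.3,"dy":-0.374,"dz":-0.22}

```text
clock: 8.3
position: [0.5843, 0.0398, 0.1702]
ee_rot: [[-0.954, 0.301, 0.0], [0.301, 0.954, 0.0], [-0.0, 0.0, -1.0]]
force: [0.8, 0.2, -0.5]
gripper_width: 0.307
grasp_force: 19.8
```

Emit:
step_hand:
  steps:
    - {"jaw":0.2,"dx":-0.06,"dy":-0.074}
    - {"jaw":0.2,"dx":-0.12,"dy":-0.15}
    - {"jaw":0.2,"dx":-0.18,"dy":-0.224}
    - {"jaw":0.2,"dx":-0.23,"dy":-0.29}
    - {"jaw":0.2,"dx":-0.23,"dy":-0.29}

```text
clock: 8.8
position: [0.6513, -0.1362, 0.1698]
ee_rot: [[-0.952, 0.305, 0.001], [0.305, 0.952, -0.001], [-0.002, -0.001, -1.0]]
force: [-0.6, 0.0, -0.1]
gripper_width: 0.309
grasp_force: 19.8
```

```bash
python3 - <<'E'
from h import *
s=ctrl.state();print(s["position"])
snap("wrist","w6"); find("wrist",["small_dish","medium_dish","large_dish","box_tray","capped_jar","dropper_bottle"])
imaging.capture("scene");find("scene",["small_dish"]);imaging.capture("side");find("side",["small_dish","capped_jar"])
E
```

```text
[ 0.65128173 -0.13618021  0.16976858]
wrist small_dish 0.76 [ 6.573e-01 -1.376e-01  6.000e-04] [312. 184.]
wrist medium_dish 0.64 [0.6044 0.1161 0.0038] [535.  63.]
wrist large_dish 0.53 [ 0.6541 -0.1359  0.0008] [311. 182.]
wrist box_tray 0.68 [ 0.4808 -0.2264  0.0063] [170.  47.]
wrist capped_jar 0.8 [0.6579 0.0121 0.0703] [474. 155.]
wrist dropper_bottle 0.87 [ 0.6191 -0.3006  0.0384] [147. 205.]
scene small_dish 0.48 [ 0.6585 -0.1423  0.0052] [381. 243.]
side small_dish 0.6 [0.608  0.108  0.0032] [279. 238.]
side small_dish 0.59 [ 0.6151 -0.311   0.0366] [305. 159.]
side capped_jar 0.76 [0.6637 0.0316 0.0475] [263. 205.]
```

View pics/w6.png

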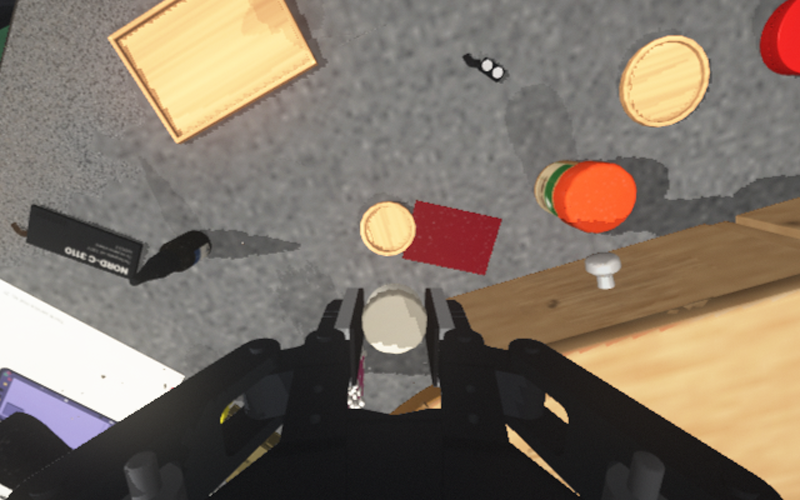

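The wrist view shows the pot held level at (394,322), the small dish at (388,228), the jar at (595,195) and the medium dish at (665,81). The tray corners are at (110,40), (180,142) and (317,62). The drawer front's foot runs from (460,297) to (740,220).

```bash
cat >> h.py <<'E'
def W(u,v,z): return ray("wrist",u/1.25,v/1.25,z).round(4)
E
python3 - <<'E'
from h import *
s=ctrl.state();p=s["position"]
print("pot lid",W(394,322,p[2]+.02)," dish",W(388,228,.006),"medium",W(665,81,.006))
print("tray",[W(*q,.007).tolist() for q in((110,40),(180,142),(317,62))])
print("drawer foot",W(460,297,0),W(740,220,0),"top if .1",W(490,345,.1))
q=W(388,228,.006); shift(q[0],q[1],.1)
h=cv2.cvtColor(cv2.imread("pics/w6.png"),cv2.COLOR_BGR2HSV)
m=cv2.inRange(h,(8,60,120),(30,255,255)); n,l,st,ce=cv2.connectedComponentsWithStats(m)
print([(a.tolist(),c.round(1).tolist()) for a,c in zip(st[1:],ce[1:]) if a[4]>800])
E
```

```text
pot lid [ 0.6499 -0.13    0.1901]  dish [ 0.654 -0.137  0.006] medium [0.6052 0.1119 0.006 ]
tray [[0.4457, -0.2974, 0.007], [0.5312, -0.2802, 0.007], [0.5086, -0.1493, 0.007]]
drawer foot [ 0.7412 -0.0921  0.    ] [0.7439 0.1688 0.    ] top if .1 [ 0.7329 -0.0867  0.1   ]
shift [-0.0057 -0.0048  0.0701]
[([107, 0, 211, 144, 19360], [210.3, 58.0]), ([619, 35, 92, 93, 6530], [664.2, 80.8]), ([566, 166, 68, 56, 2814], [598.0, 194.5]), ([448, 198, 352, 151, 22629], [640.7, 279.1]), ([360, 201, 56, 55, 2452], [387.3, 228.1]), ([555, 283, 245, 217, 27178], [717.4, 378.4])]
```

The arm was still settling when that picture was taken, so I measure again now that it is at rest.

```bash
cat >> h.py <<'E'
def blobs(z,lo=(8,60,120),hi=(30,255,255),amin=500):
    im=imaging.capture("wrist"); h=cv2.cvtColor(im,cv2.COLOR_BGR2HSV)
    n,l,st,ce=cv2.connectedComponentsWithStats(cv2.inRange(h,lo,hi))
    for a in st[1:]:
        if a[4]>amin: u,v=a[0]+(a[2]-1)/2,a[1]+(a[3]-1)/2; print("blob",a.tolist(),ray("wrist",u,v,z).round(4))
    return im
E
python3 - <<'E'
from h import *
blobs(.006); s=ctrl.state();print(s["clock"],s["position"]); find("wrist",["small_dish","small_pot"],1)
im=imaging.capture("wrist"); h=cv2.cvtColor(im,cv2.COLOR_BGR2HSV)[225:285,280:350]
m=cv2.inRange(h,(0,0,150),(40,60,255)); n,l,st,ce=cv2.connectedComponentsWithStats(m); i=1+np.argmax(st[1:,4]); print(st[i],ce[i]+[280,225]); c=ce[i]+[280,225]
print(ray("wrist",*c,s["position"][2]+.02),ray("wrist",*c,s["position"][2]))
E
```

```text
blob [82, 0, 169, 118, 12596] [ 0.4897 -0.2358  0.006 ]
blob [490, 33, 72, 73, 4098] [0.6072 0.1051 0.006 ]
blob [446, 137, 54, 42, 1691] [0.6804 0.0402 0.006 ]
blob [363, 161, 277, 118, 14383] [0.7625 0.0603 0.006 ]
blob [283, 163, 45, 45, 1557] [ 0.655  -0.1438  0.006 ]
blob [446, 229, 194, 171, 17021] [0.9086 0.094  0.006 ]
9.45 [ 0.64995713 -0.1308365   0.17004772]
wrist small_dish 0.73 [ 0.6562 -0.1431  0.0025] [306. 185.]
wrist small_pot 0.9 [ 0.645  -0.1304  0.1907] [312. 250.]
[  10   11   51   47 1905] [315.00367454 259.05354331]
[ 0.6506559  -0.13071582  0.19004772] [ 0.66105046 -0.13400897  0.17004772]
```

To row units: 0.166 m / 0.5 = 0.332, 0.14 m / 0.5 = 0.28.

Emit:
step_hand:
  steps:
    - {"jaw":0.2,"dx":-0.018,"dy":-0.0216,"dz":0.08}
    - {"jaw":0.2,"dx":-0.018,"dy":-0.0216,"dz":0.16}
    - {"jaw":0.2,"dx":-0.018,"dy":-0.0216,"dz":0.24}
    - {"jaw":0.2,"dx":-0.018,"dy":-0.0216,"dz":0.28}
    - {"jaw":0.2,"dx":-0.018,"dy":-0.0216,"dz":0.31}
    - {"jaw":0.2,"dx":-0.018,"dy":-0.0216,"dz":0.326}
    - {"jaw":0.2,"dx":-0.018,"dy":-0.0216,"dz":0.332}
    - {"jaw":0.2,"dx":-0.018,"dy":-0.0216,"dz":0.332}

```text
clock: 10.4
position: [0.6557, -0.1442, 0.0046]
ee_rot: [[-0.954, 0.301, 0.001], [0.301, 0.954, -0.0], [-0.001, -0.0, -1.0]]
force: [-1.1, 0.8, -0.7]
gripper_width: 0.309
grasp_force: 19.8
```

Emit:
step_hand:
  steps:
    - {"jaw":0.2,"dz":0.004}
    - {"jaw":0.2,"dz":0.006}
    - {"jaw":0.2,"dz":0.006}

```text
clock: 10.7
position: [0.6555, -0.1442, 0.0014]
ee_rot: [[-0.954, 0.301, 0.001], [0.301, 0.954, -0.0], [-0.001, -0.0, -1.0]]
force: [-0.1, -0.4, -0.3]
gripper_width: 0.305
grasp_force: 19.8
```

To row units: 0.002 m / 0.5 = 0.004, 0.001 m / 0.5 = 0.002.

Emit:
step_hand:
  steps:
    - {"jaw":0.2,"dz":0.002}
    - {"jaw":0.2,"dz":0.004}
    - {"jaw":0.2,"dz":0.004}

```text
clock: 11.0
position: [0.6552, -0.1441, -0.0011]
ee_rot: [[-0.954, 0.301, -0.0], [0.301, 0.954, 0.0], [0.0, -0.0, -1.0]]
force: [-1.0, -0.1, -0.9]
gripper_width: 0.306
grasp_force: 19.8
```

To row units: 0.001 m / 0.5 = 0.002.

Emit:
step_hand:
  steps:
    - {"jaw":0.2,"dz":0.002}
    - {"jaw":0.2,"dz":0.002}
    - {"jaw":0.2,"dz":0.002}

```text
clock: 11.3
position: [0.6554, -0.1441, -0.0015]
ee_rot: [[-0.954, 0.301, 0.0], [0.301, 0.954, -0.0], [-0.0, -0.0, -1.0]]
force: [-1.9, 0.6, 8.2]
gripper_width: 0.305
grasp_force: 20.7
```

Contact (8 N, 0.5 mm of travel, as predicted). I release and rise.

To row units: -0.17 m / 0.5 = -0.34, -0.12 m / 0.5 = -0.24.

Emit:
step_hand:
  steps:
    - {"jaw":0.42,"dz":-0.001}
    - {"jaw":0.48,"dz":-0.002}
    - {"jaw":0.5,"dz":-0.002}
    - {"jaw":0.5,"dz":-0.02}
    - {"jaw":0.5,"dz":-0.06}
    - {"jaw":0.5,"dz":-0.14}
    - {"jaw":0.6,"dz":-0.24}
    - {"jaw":0.8,"dz":-0.34}

```text
clock: 12.1
position: [0.6548, -0.144, 0.1702]
ee_rot: [[-0.954, 0.301, -0.0], [0.301, 0.954, 0.0], [0.001, 0.0, -1.0]]
force: [1.1, -0.6, -0.3]
gripper_width: 0.75
grasp_force: 0.0
```

Emit:
step_hand:
  steps:
    - {"jaw":1,"dx":0.04,"dy":0.05}
    - {"jaw":1,"dx":0.04,"dy":0.05}
    - {"jaw":1,"dx":0.04,"dy":0.05}

```text
clock: 12.4
position: [0.6435, -0.1138, 0.1685]
ee_rot: [[-0.954, 0.3, 0.0], [0.3, 0.954, -0.0], [-0.0, -0.0, -1.0]]
force: [-0.2, -0.0, 0.7]
gripper_width: 1.001
grasp_force: 0.0
```

```bash
python3 - <<'E'
from h import *
im=blobs(.006); cv2.imwrite("pics/w7.png",im[100:250,230:400]); s=ctrl.state();print(s["clock"],s["position"]); find("wrist",["small_dish","small_pot"],1)
h=cv2.cvtColor(im,cv2.COLOR_BGR2HSV)[140:220,280:380]
m=cv2.inRange(h,(0,0,170),(40,50,255)); n,l,st,ce=cv2.connectedComponentsWithStats(m); i=1+np.argmax(st[1:,4]); c=ce[i]+[280,140];print(st[i],c)
print("pot lid",ray("wrist",*c,.018))
E
```

```text
blob [69, 0, 168, 129, 13391] [ 0.4844 -0.2335  0.006 ]
blob [475, 45, 72, 72, 4002] [0.607  0.1046 0.006 ]
blob [430, 150, 54, 30, 1203] [0.6758 0.0378 0.006 ]
blob [324, 167, 316, 221, 27320] [0.8232 0.0431 0.006 ]
blob [271, 174, 45, 43, 1054] [ 0.6551 -0.1435  0.006 ]
blob [342, 298, 76, 45, 1421] [ 0.8466 -0.0911  0.006 ]
blob [460, 353, 61, 47, 1788] [0.9804 0.0312 0.006 ]
blob [119, 357, 51, 38, 652] [ 0.8377 -0.4206  0.006 ]
12.45 [ 0.64362412 -0.11428069  0.16801239]
wrist small_dish 0.79 [ 6.496e-01 -1.405e-01  2.000e-04] [294. 188.]
[  0  47  24  25 451] [291.62971175 199.25720621]
pot lid [ 0.65604549 -0.14480277  0.018     ]
```

The pot is in its dish, about 2 mm off centre at most. Back to the pile for the spool.

To row units: 0.29 m / 0.5 = 0.58, 0.15 m / 0.5 = 0.3.

Emit:
step_hand:
  steps:
    - {"jaw":1,"dx":0.06,"dy":0.074}
    - {"jaw":1,"dx":0.12,"dy":0.15}
    - {"jaw":1,"dx":0.18,"dy":0.224}
    - {"jaw":1,"dx":0.24,"dy":0.3}
    - {"jaw":1,"dx":0.3,"dy":0.374}
    - {"jaw":1,"dx":0.36,"dy":0.45}
    - {"jaw":1,"dx":0.42,"dy":0.52}
    - {"jaw":1,"dx":0.47,"dy":0.58}

```text
clock: 13.35
position: [0.506, 0.2346, 0.1676]
ee_rot: [[-0.954, 0.301, -0.001], [0.301, 0.954, -0.0], [0.001, -0.0, -1.0]]
force: [1.1, -0.4, 0.3]
gripper_width: 0.998
grasp_force: 0.0
```

Emit:
step_hand:
  steps:
    - {"jaw":0.8,"dx":0.043,"dy":0.0512}
    - {"jaw":0.8,"dx":0.043,"dy":0.0512,"dz":0.06}
    - {"jaw":0.8,"dx":0.043,"dy":0.0512,"dz":0.06}
    - {"jaw":0.8,"dx":0.043,"dy":0.0512,"dz":0.06}

```text
clock: 13.75
position: [0.4942, 0.2633, 0.1377]
ee_rot: [[-0.953, 0.302, -0.002], [0.302, 0.953, -0.001], [0.001, -0.001, -1.0]]
force: [-0.1, 0.6, 0.4]
gripper_width: 0.8
grasp_force: 0.0
```

```bash
cat >> h.py <<'E'
def disc(im,lo,hi,z,win):
    u0,v0,u1,v1=win; h=cv2.cvtColor(im,cv2.COLOR_BGR2HSV)[v0:v1,u0:u1]; m=cv2.inRange(h,lo,hi)
    n,l,st,ce=cv2.connectedComponentsWithStats(m); i=1+np.argmax(st[1:,4]); p=cv2.findNonZero((l==i).astype(np.uint8))
    e=cv2.fitEllipse(cv2.convexHull(p)); print("disc",np.round(e[0],1)+[u0,v0],np.round(e[1],1),ray("wrist",e[0][0]+u0,e[0][1]+v0,z).round(4))
E
python3 - <<'E'
from h import *
im=imaging.capture("wrist"); s=ctrl.state();print(s["clock"],s["position"],pix("wrist",[.495,.264,.065]))
cv2.imwrite("pics/w8.png",im[100:300,200:430])
disc(im,(100,120,60),(130,255,255),.065,(250,130,380,290)); find("wrist",["wire_spool","flat_tin","olive_box"],1)
E
```

```text
13.8 [0.49475498 0.26332324 0.13840832] (np.float64(315.3838653986928), np.float64(201.9746637565275))
disc [313.2 200.8] [55.1 58.4] [0.4935 0.2626 0.065 ]
wrist wire_spool 0.68 [0.4933 0.2541 0.0648] [303. 203.]
wrist flat_tin 0.97 [0.4839 0.2804 0.0415] [329. 176.]
wrist olive_box 0.97 [0.4822 0.3007 0.0248] [349. 164.]
```

The manual's scale: shifts go in shares of 0.5 m and turns go in shares of 90 degrees. Converting my numbers, 0.098 m / 0.5 = 0.196, -0.001 m / 0.5 = -0.002.

Emit:
step_hand:
  steps:
    - {"jaw":0.68,"dx":0.002,"dy":-0.002,"dz":0.06}
    - {"jaw":0.68,"dx":0.002,"dy":-0.002,"dz":0.12}
    - {"jaw":0.68,"dx":0.002,"dy":-0.002,"dz":0.16}
    - {"jaw":0.68,"dx":0.002,"dy":-0.002,"dz":0.18}
    - {"jaw":0.68,"dx":0.002,"dy":-0.002,"dz":0.192}
    - {"jaw":0.68,"dx":0.002,"dy":-0.002,"dz":0.196}
    - {"jaw":0.68,"dx":0.002,"dy":-0.002,"dz":0.196}

```text
clock: 14.65
position: [0.4934, 0.2634, 0.0406]
ee_rot: [[-0.954, 0.301, 0.001], [0.301, 0.954, 0.0], [-0.001, 0.001, -1.0]]
force: [-0.5, 0.6, 0.3]
gripper_width: 0.681
grasp_force: 0.0
```

Emit:
step_hand:
  steps:
    - {"jaw":0.4}
    - {"jaw":0.4}
    - {"jaw":0.4}
    - {"jaw":0.4}
  grip_n: 20

```text
clock: 15.05
position: [0.4934, 0.2635, 0.041]
ee_rot: [[-0.954, 0.301, 0.001], [0.301, 0.954, 0.001], [-0.001, 0.001, -1.0]]
force: [-0.9, -0.2, 5.2]
gripper_width: 0.521
grasp_force: 19.8
```

The spool is gripped, but the tips are near tin level (5 N) and would meet the dish rim later. I re-grip 5 mm higher.

To row units: -0.005 m / 0.5 = -0.01, -0.002 m / 0.5 = -0.004.

Emit:
step_hand:
  steps:
    - {"jaw":0.62}
    - {"jaw":0.62,"dz":-0.004}
    - {"jaw":0.62,"dz":-0.01}
    - {"jaw":0.62,"dz":-0.01}
    - {"jaw":0.4,"dz":-0.01}
    - {"jaw":0.4,"dz":-0.01}
    - {"jaw":0.4,"dz":-0.01}
    - {"jaw":0.4,"dz":-0.01}
  grip_n: 30

```text
clock: 15.85
position: [0.4931, 0.2634, 0.0454]
ee_rot: [[-0.954, 0.301, 0.001], [0.301, 0.954, 0.0], [-0.0, 0.0, -1.0]]
force: [-1.5, -0.4, 10.8]
gripper_width: 0.514
grasp_force: 29.0
```

Emit:
step_hand:
  steps:
    - {"jaw":0.4}
    - {"jaw":0.4,"dz":-0.02}
    - {"jaw":0.4,"dz":-0.06}
    - {"jaw":0.4,"dz":-0.12}
    - {"jaw":0.4,"dz":-0.12}

```text
clock: 16.35
position: [0.4946, 0.264, 0.1086]
ee_rot: [[-0.954, 0.301, 0.005], [0.301, 0.954, 0.002], [-0.004, 0.003, -1.0]]
force: [-0.0, -0.4, -0.3]
gripper_width: 0.514
grasp_force: 30.9
```

To row units: -0.156 m / 0.5 = -0.312, -0.117 m / 0.5 = -0.234.

Emit:
step_hand:
  steps:
    - {"jaw":0.4,"dx":-0.07,"dy":-0.052}
    - {"jaw":0.4,"dx":-0.15,"dy":-0.11}
    - {"jaw":0.4,"dx":-0.23,"dy":-0.17}
    - {"jaw":0.4,"dx":-0.312,"dy":-0.234}
    - {"jaw":0.4,"dx":-0.312,"dy":-0.234}
    - {"jaw":0.4,"dx":-0.312,"dy":-0.234}

```text
clock: 16.95
position: [0.6068, 0.1035, 0.1047]
ee_rot: [[-0.953, 0.303, -0.0], [0.303, 0.953, 0.0], [0.0, -0.0, -1.0]]
force: [-0.4, 0.7, 0.7]
gripper_width: 0.513
grasp_force: 30.9
```

```bash
python3 - <<'E'
from h import *
im=blobs(.006); s=ctrl.state();print(s["clock"],s["position"],np.array(s["ee_rot"])[:,2].round(3)); cv2.imwrite("pics/w9.png",cv2.resize(im[80:300,180:460],None,fx=2.5,fy=2.5))
disc(im,(100,120,60),(130,255,255),s["position"][2]+.02,(270,180,370,290)); find("wrist",["flat_tin","olive_box","capped_jar","medium_dish"],2)
E
```

```text
blob [44, 0, 121, 75, 7104] [ 0.4364 -0.0131  0.006 ]
blob [418, 0, 93, 71, 2284] [0.5193 0.2535 0.006 ]
blob [280, 156, 77, 62, 2685] [0.6007 0.1095 0.006 ]
blob [469, 236, 171, 136, 13167] [0.7878 0.2992 0.006 ]
blob [71, 285, 53, 38, 888] [ 0.6496 -0.1386  0.006 ]
blob [293, 308, 77, 24, 862] [0.7387 0.0803 0.006 ]
blob [416, 333, 63, 67, 1188] [0.8334 0.1825 0.006 ]
blob [152, 349, 61, 51, 1001] [ 0.7573 -0.0948  0.006 ]
17.0 [0.60599922 0.10465446 0.10475647] [-0.001  0.    -1.   ]
disc [314.8 254.7] [89.1 97.6] [0.6044 0.1056 0.1248]
wrist flat_tin 0.86 [0.511  0.2568 0.0386] [491.   9.]
wrist flat_tin 0.79 [0.6066 0.2148 0.0167] [441. 160.]
wrist olive_box 0.97 [0.5143 0.2348 0.0252] [449.  31.]
wrist capped_jar 0.59 [0.6479 0.0047 0.0238] [222. 274.]
wrist medium_dish 0.61 [0.6002 0.1133 0.0025] [321. 184.]
wrist medium_dish 0.51 [0.5181 0.2328 0.0242] [446.  38.]
```

View pics/w9.png

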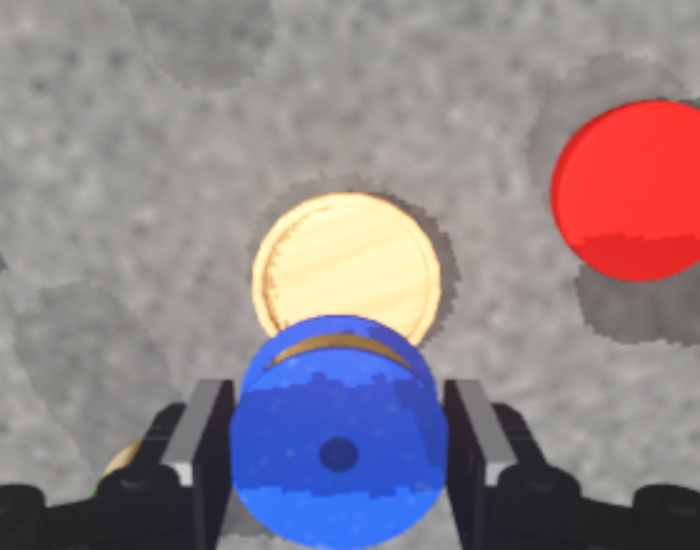

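The picture shows the spool held level at (340,450) and the medium dish at (346,285), clear of the red tin at (635,190). Down to the dish.

To row units: 0.097 m / 0.5 = 0.194, -0.0014 m / 0.5 = -0.0028.

Emit:
step_hand:
  steps:
    - {"jaw":0.4,"dx":-0.0028,"dz":0.08}
    - {"jaw":0.4,"dx":-0.0028,"dz":0.14}
    - {"jaw":0.4,"dx":-0.0028,"dz":0.17}
    - {"jaw":0.4,"dx":-0.0028,"dz":0.188}
    - {"jaw":0.4,"dx":-0.0028,"dz":0.194}
    - {"jaw":0.4,"dx":-0.0028,"dz":0.194}
    - {"jaw":0.4,"dx":-0.0028,"dz":0.194}

```text
clock: 17.9
position: [0.6085, 0.1044, 0.0091]
ee_rot: [[-0.954, 0.301, 0.002], [0.301, 0.954, 0.0], [-0.002, 0.001, -1.0]]
force: [-0.2, 0.2, -0.5]
gripper_width: 0.518
grasp_force: 30.9
```

Emit:
step_hand:
  steps:
    - {"jaw":0.4,"dz":0.002}
    - {"jaw":0.4,"dz":0.004}
    - {"jaw":0.4,"dz":0.004}

```text
clock: 18.2
position: [0.6079, 0.1043, 0.0062]
ee_rot: [[-0.954, 0.301, 0.0], [0.301, 0.954, 0.0], [-0.0, 0.0, -1.0]]
force: [-0.5, 0.3, -0.2]
gripper_width: 0.514
grasp_force: 30.9
```

To row units: 0.001 m / 0.5 = 0.002.

Emit:
step_hand:
  steps:
    - {"jaw":0.4,"dz":0.002}
    - {"jaw":0.4,"dz":0.002}
    - {"jaw":0.4,"dz":0.002}

```text
clock: 18.5
position: [0.6079, 0.1043, 0.006]
ee_rot: [[-0.954, 0.301, 0.001], [0.301, 0.954, 0.0], [-0.001, 0.0, -1.0]]
force: [-4.9, -0.9, 16.6]
gripper_width: 0.514
grasp_force: 32.3
```

To row units: 0.001 m / 0.5 = 0.002.

Emit:
step_hand:
  steps:
    - {"jaw":0.4,"dz":0.002}
    - {"jaw":0.4,"dz":0.002}
    - {"jaw":0.4,"dz":0.002}

```text
clock: 18.8
position: [0.608, 0.1043, 0.0058]
ee_rot: [[-0.954, 0.301, 0.001], [0.301, 0.954, 0.0], [-0.001, 0.0, -1.0]]
force: [-9.5, -1.4, 31.0]
gripper_width: 0.515
grasp_force: 33.7
```

Emit:
step_hand:
  steps:
    - {"jaw":0.4,"dz":-0.004}
    - {"jaw":0.56,"dz":-0.004}
    - {"jaw":0.62,"dz":-0.004}
    - {"jaw":0.66,"dz":-0.004}
    - {"jaw":0.66,"dz":-0.024}
    - {"jaw":0.66,"dz":-0.08}
    - {"jaw":0.7,"dz":-0.16}
    - {"jaw":0.9,"dz":-0.26}

```text
clock: 19.6
position: [0.6067, 0.1042, 0.1347]
ee_rot: [[-0.954, 0.301, -0.003], [0.301, 0.954, -0.0], [0.003, -0.001, -1.0]]
force: [1.7, 0.2, -0.2]
gripper_width: 0.85
grasp_force: 0.0
```

Emit:
step_hand:
  steps:
    - {"jaw":0.9,"dx":0.08,"dy":0.05}
    - {"jaw":0.9,"dx":0.16,"dy":0.11}
    - {"jaw":0.9,"dx":0.16,"dy":0.11}
    - {"jaw":0.9,"dx":0.16,"dy":0.11}

```text
clock: 20.0
position: [0.5476, 0.1817, 0.1347]
ee_rot: [[-0.954, 0.299, 0.001], [0.299, 0.954, 0.0], [-0.0, 0.0, -1.0]]
force: [0.2, -1.1, 0.6]
gripper_width: 0.902
grasp_force: 0.0
```

```bash
python3 - <<'E'
from h import *
im=blobs(.006); s=ctrl.state();print(s["clock"],s["position"]); cv2.imwrite("pics/w10.png",cv2.resize(im,(800,500)))
u,v=map(int,pix("wrist",[.607,.105,.025])); print(u,v); disc(im,(100,120,60),(130,255,255),.025,(u-40,v-40,u+40,v+40))
find("wrist",["wire_spool","flat_tin","olive_box"],2)
E
```

```text
blob [374, 26, 105, 105, 3846] [0.4835 0.3065 0.006 ]
blob [34, 72, 97, 93, 6671] [ 0.4216 -0.0067  0.006 ]
blob [329, 87, 72, 82, 1554] [0.509  0.2426 0.006 ]
blob [369, 111, 49, 25, 871] [0.513  0.2692 0.006 ]
blob [238, 227, 59, 57, 1095] [0.6064 0.1094 0.006 ]
blob [528, 266, 112, 117, 7130] [0.7983 0.4269 0.006 ]
blob [449, 346, 61, 54, 1990] [0.8329 0.3015 0.006 ]
blob [125, 349, 57, 51, 1032] [ 0.716  -0.0787  0.006 ]
20.05 [0.54830434 0.18099054 0.13453751]
260 265
disc [261.3 265. ] [45.8 49.7] [0.6066 0.1065 0.025 ]
wrist wire_spool 0.7 [0.6061 0.1004 0.0233] [256. 265.]
wrist wire_spool 0.68 [0.662  0.0032 0.0697] [170. 369.]
wrist flat_tin 0.97 [0.4966 0.2609 0.0383] [389. 107.]
wrist flat_tin 0.92 [0.6074 0.2145 0.0198] [365. 233.]
wrist olive_box 0.78 [0.4889 0.2971 0.0231] [425.  85.]
```

View pics/w10.png

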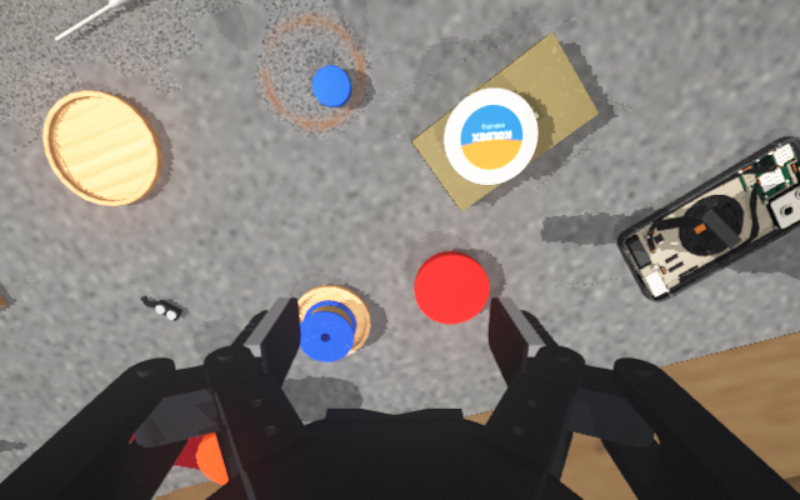

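The wrist view shows the spool standing in the medium dish at (327,335). The tin is at (491,136) on the case, and the large dish is at (102,148). The case corners are (553,34), (599,113), (463,209) and (412,142).

```bash
python3 - <<'E'
from h import *
t=W(491,136.5,.043); print("tin",t); shift(t[0],t[1],.09)
c=[W(*p,.026)[:2] for p in((553,34),(599,113),(412,142),(463,209))]; print(np.mean(c,axis=0)); d=c[0]-c[2];e=c[1]-c[0];print(np.degrees(np.arctan2(d[1],d[0])),np.degrees(np.arctan2(e[1],e[0])),np.linalg.norm(d),np.linalg.norm(e))
E
```

```text
tin [0.4987 0.2618 0.043 ]
shift [0.0724 0.0628 0.044 ]
[0.49695 0.27635]
109.18536316086578 20.12140360554529 0.11106871746806117 0.060172585119803515
```

To row units: 0.0724 m / 0.5 = 0.1448, 0.07 m / 0.5 = 0.14.

Emit:
step_hand:
  steps:
    - {"jaw":1,"dx":0.07,"dy":0.06}
    - {"jaw":1,"dx":0.14,"dy":0.124}
    - {"jaw":1,"dx":0.1448,"dy":0.1256,"dz":0.04}
    - {"jaw":1,"dx":0.1448,"dy":0.1256,"dz":0.09}
    - {"jaw":1,"dx":0.1448,"dy":0.1256,"dz":0.09}

```text
clock: 20.7
position: [0.4968, 0.2616, 0.0866]
ee_rot: [[-0.953, 0.301, -0.004], [0.301, 0.953, -0.002], [0.003, -0.003, -1.0]]
force: [0.4, 0.5, 0.1]
gripper_width: 0.999
grasp_force: 0.0
```

```bash
python3 - <<'E'
from h import *
im=imaging.capture("wrist"); s=ctrl.state();print(s["clock"],s["position"])
h=cv2.cvtColor(im,cv2.COLOR_BGR2HSV); u,v=map(int,pix("wrist",[.4985,.2618,.043])); print(u,v)
disc(im,(0,0,150),(180,60,255),.043,(u-48,v-45,u+48,v+45)); disc(im,(95,120,100),(115,255,255),.043,(u-48,v-45,u+48,v+45));disc(im,(12,120,100),(25,255,255),.043,(u-28,v-28,u+28,v+28))
E
```

```text
20.75 [0.49756981 0.26175688 0.08808965]
314 215
disc [321.6 218.8] [ 82.1 100.4] [0.5027 0.2655 0.043 ]
disc [317.7 212.7] [48.1 54.4] [0.4974 0.2643 0.043 ]
disc [317.6 227.4] [24.2 50.8] [0.5082 0.2608 0.043 ]
```

To row units: 0.056 m / 0.5 = 0.112, 0.05 m / 0.5 = 0.1.

Emit:
step_hand:
  steps:
    - {"jaw":0.95,"dz":0.04}
    - {"jaw":0.95,"dz":0.08}
    - {"jaw":0.95,"dz":0.1}
    - {"jaw":0.95,"dz":0.112}
    - {"jaw":0.95,"dz":0.112}
    - {"jaw":0.6,"dz":0.112}
    - {"jaw":0.6,"dz":0.112}
    - {"jaw":0.6,"dz":0.112}
  grip_n: 25

```text
clock: 21.55
position: [0.4982, 0.2627, 0.0336]
ee_rot: [[-0.954, 0.301, 0.001], [0.301, 0.954, 0.0], [-0.001, 0.001, -1.0]]
force: [0.2, -0.5, 0.0]
gripper_width: 0.601
grasp_force: 0.0
```

Emit:
step_hand:
  steps:
    - {"jaw":0.6}
    - {"jaw":0.6}
    - {"jaw":0.6}

```text
clock: 21.85
position: [0.4979, 0.2625, 0.033]
ee_rot: [[-0.954, 0.301, 0.0], [0.301, 0.954, 0.0], [-0.0, 0.0, -1.0]]
force: [-1.1, 0.1, -0.4]
gripper_width: 0.603
grasp_force: 0.0
```

No contact: the tips are still above the tin. Lower by 12 mm.

To row units: 0.012 m / 0.5 = 0.024, 0.006 m / 0.5 = 0.012.

Emit:
step_hand:
  steps:
    - {"jaw":0.95}
    - {"jaw":0.95}
    - {"jaw":0.95}
    - {"jaw":0.95}
    - {"jaw":0.95,"dz":0.012}
    - {"jaw":0.95,"dz":0.024}
    - {"jaw":0.95,"dz":0.024}
    - {"jaw":0.95,"dz":0.024}

```text
clock: 22.65
position: [0.4977, 0.2625, 0.0206]
ee_rot: [[-0.954, 0.301, -0.001], [0.301, 0.954, -0.0], [0.001, -0.0, -1.0]]
force: [0.7, 0.4, 0.0]
gripper_width: 0.951
grasp_force: 0.0
```

Emit:
step_hand:
  steps:
    - {"jaw":0.6}
    - {"jaw":0.6}
    - {"jaw":0.6}
    - {"jaw":0.6}

```text
clock: 23.05
position: [0.4981, 0.2626, 0.0216]
ee_rot: [[-0.954, 0.301, 0.001], [0.301, 0.954, 0.0], [-0.001, 0.0, -1.0]]
force: [-2.6, -0.1, 7.5]
gripper_width: 0.675
grasp_force: 25.0
```

Gripped at 0.675. I lift and carry it to the large dish.

To row units: -0.24 m / 0.5 = -0.48, -0.005 m / 0.5 = -0.01.

Emit:
step_hand:
  steps:
    - {"jaw":0.6,"dz":-0.02}
    - {"jaw":0.6,"dz":-0.06}
    - {"jaw":0.6,"dz":-0.14}
    - {"jaw":0.6,"dx":-0.002,"dy":-0.1,"dz":-0.16}
    - {"jaw":0.6,"dx":-0.006,"dy":-0.2,"dz":-0.16}
    - {"jaw":0.6,"dx":-0.01,"dy":-0.3,"dz":-0.16}
    - {"jaw":0.6,"dx":-0.012,"dy":-0.4,"dz":-0.16}
    - {"jaw":0.6,"dx":-0.014,"dy":-0.48,"dz":-0.16}
  grip_n: 30

```text
clock: 23.85
position: [0.4314, 0.0297, 0.1017]
ee_rot: [[-0.954, 0.301, 0.001], [0.301, 0.954, -0.0], [-0.001, 0.0, -1.0]]
force: [1.4, -0.3, -0.4]
gripper_width: 0.665
grasp_force: 32.5
```

Emit:
step_hand:
  steps:
    - {"jaw":0.6,"dx":-0.002,"dy":-0.07}
    - {"jaw":0.6,"dx":-0.002,"dy":-0.078}
    - {"jaw":0.6,"dx":-0.002,"dy":-0.078}
    - {"jaw":0.6,"dx":-0.002,"dy":-0.078}

```text
clock: 24.25
position: [0.422, -0.0054, 0.1013]
ee_rot: [[-0.954, 0.301, 0.001], [0.301, 0.954, 0.0], [-0.001, 0.0, -1.0]]
force: [0.2, -0.1, -0.5]
gripper_width: 0.666
grasp_force: 32.5
```

```bash
python3 - <<'E'
from h import *
im=blobs(.006); s=ctrl.state();print(s["clock"],s["position"]); cv2.imwrite("pics/w11.png",cv2.resize(im,(800,500)))
imaging.capture("scene");find("scene",["large_dish"],1);imaging.capture("side");find("side",["large_dish"],1)
E
```

```text
blob [52, 0, 36, 33, 619] [ 0.2338 -0.1388  0.006 ]
blob [91, 0, 123, 69, 5059] [ 0.2634 -0.0851  0.006 ]
blob [264, 148, 96, 68, 4210] [ 0.41   -0.0041  0.006 ]
blob [34, 243, 143, 99, 5528] [ 0.4553 -0.2306  0.006 ]
blob [276, 259, 80, 35, 1972] [ 0.5001 -0.0287  0.006 ]
24.3 [ 0.42199645 -0.00515141  0.10120098]
scene large_dish 0.75 [ 0.4262 -0.0098  0.005 ] [281. 245.]
side large_dish 0.65 [ 0.4211 -0.009   0.0057] [362. 218.]
```

View pics/w11.png

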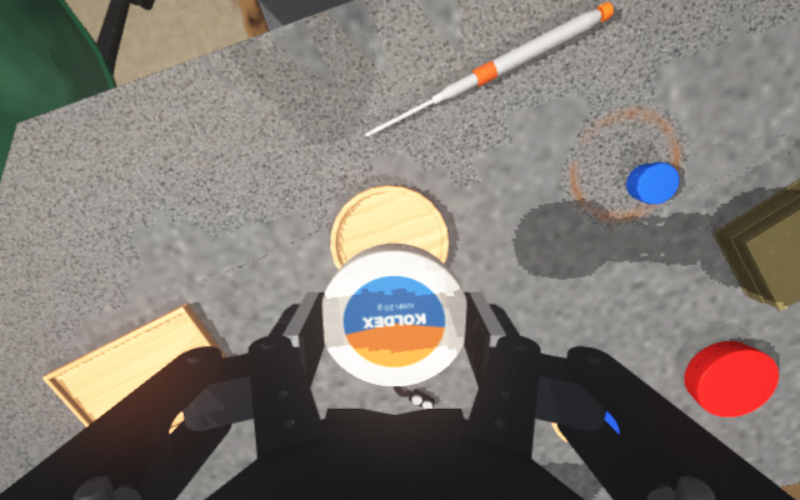

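The picture shows the tin held level at (395,318) and the large dish with its rim from 330 to 450 and its top at 185, so its centre is at about (390,243).

```bash
python3 - <<'E'
from h import *
print(W(390,243,.006),"tin",W(395,318,.1012+.022)); im=cv2.imread("pics/w11.png")
# fit rim circle: project circle of r=.042 at z=.007, compare visible outline
h=cv2.cvtColor(cv2.resize(im,(640,400)),cv2.COLOR_BGR2HSV); m=cv2.inRange(h,(8,60,120),(30,255,255)); n,l,st,ce=cv2.connectedComponentsWithStats(m)
i=[k for k in range(1,n) if abs(st[k][0]-264)<4 and abs(st[k][1]-148)<4][0]
cs,_=cv2.findContours((l==i).astype(np.uint8),0,1); c=max(cs,key=cv2.contourArea)[:,0,:]; c=c[c[:,1]<188]
P=np.array([ray("wrist",*q,.007)[:2] for q in c.astype(float)])
A=np.c_[2*P,np.ones(len(P))]; s=np.linalg.lstsq(A,(P**2).sum(1),rcond=None)[0]; print("circle",s[:2],np.sqrt(s[2]+s[0]**2+s[1]**2),len(P))
E
```

```text
[ 0.4209 -0.0073  0.006 ] tin [ 0.419  -0.0033  0.1232]
circle [ 0.42101125 -0.00785847] 0.041519375988594655 121
```

To row units: 0.1 m / 0.5 = 0.2, -0.003 m / 0.5 = -0.006.

Emit:
step_hand:
  steps:
    - {"jaw":0.6,"dx":-0.004,"dy":-0.006,"dz":0.08}
    - {"jaw":0.6,"dx":-0.004,"dy":-0.006,"dz":0.14}
    - {"jaw":0.6,"dx":-0.004,"dy":-0.006,"dz":0.17}
    - {"jaw":0.6,"dx":-0.004,"dy":-0.006,"dz":0.19}
    - {"jaw":0.6,"dx":-0.004,"dy":-0.006,"dz":0.2}
    - {"jaw":0.6,"dx":-0.004,"dy":-0.006,"dz":0.2}
    - {"jaw":0.6,"dx":-0.004,"dy":-0.006,"dz":0.2}

```text
clock: 25.2
position: [0.4229, -0.0094, 0.0015]
ee_rot: [[-0.954, 0.301, 0.001], [0.301, 0.954, -0.0], [-0.001, 0.0, -1.0]]
force: [0.8, -0.2, -0.7]
gripper_width: 0.665
grasp_force: 32.5
```

Emit:
step_hand:
  steps:
    - {"jaw":0.6,"dz":0.002}
    - {"jaw":0.6,"dz":0.002}
    - {"jaw":0.6,"dz":0.002}

```text
clock: 25.5
position: [0.4227, -0.0094, 0.0003]
ee_rot: [[-0.954, 0.301, 0.001], [0.301, 0.954, -0.0], [-0.001, 0.0, -1.0]]
force: [-0.0, -0.4, -1.2]
gripper_width: 0.663
grasp_force: 32.5
```

To row units: 0.001 m / 0.5 = 0.002.

Emit:
step_hand:
  steps:
    - {"jaw":0.6,"dz":0.002}
    - {"jaw":0.6,"dz":0.002}
    - {"jaw":0.6,"dz":0.002}

```text
clock: 25.8
position: [0.4225, -0.0094, -0.001]
ee_rot: [[-0.954, 0.301, -0.0], [0.301, 0.954, 0.0], [0.0, -0.0, -1.0]]
force: [-1.0, -0.1, -1.3]
gripper_width: 0.666
grasp_force: 32.5
```

To row units: 0.001 m / 0.5 = 0.002.

Emit:
step_hand:
  steps:
    - {"jaw":0.6,"dz":0.002}
    - {"jaw":0.6,"dz":0.002}
    - {"jaw":0.6,"dz":0.002}

```text
clock: 26.1
position: [0.4226, -0.0094, -0.0015]
ee_rot: [[-0.954, 0.301, 0.001], [0.301, 0.954, -0.0], [-0.001, 0.0, -1.0]]
force: [-2.8, 0.4, 19.2]
gripper_width: 0.667
grasp_force: 34.1
```

To row units: -0.13 m / 0.5 = -0.26, -0.09 m / 0.5 = -0.18.

Emit:
step_hand:
  steps:
    - {"jaw":0.6,"dz":-0.003}
    - {"jaw":0.72,"dz":-0.003}
    - {"jaw":0.78,"dz":-0.003}
    - {"jaw":0.82,"dz":-0.003}
    - {"jaw":0.82,"dz":-0.024}
    - {"jaw":0.82,"dz":-0.08}
    - {"jaw":0.9,"dz":-0.18}
    - {"jaw":1,"dz":-0.26}

```text
clock: 26.9
position: [0.4221, -0.0093, 0.1305]
ee_rot: [[-0.954, 0.301, -0.0], [0.301, 0.954, 0.0], [0.0, -0.0, -1.0]]
force: [1.0, -0.2, -0.2]
gripper_width: 1.001
grasp_force: 0.0
```

Emit:
step_hand:
  steps:
    - {"jaw":1,"dx":0.004,"dy":0.08,"wz":0.0889}
    - {"jaw":1,"dx":0.008,"dy":0.16,"wz":0.1778}
    - {"jaw":1,"dx":0.012,"dy":0.24,"wz":0.2667}
    - {"jaw":1,"dx":0.016,"dy":0.32,"wz":0.3556}
    - {"jaw":1,"dx":0.02,"dy":0.4,"wz":0.4444}
    - {"jaw":1,"dx":0.024,"dy":0.48,"wz":0.5333}
    - {"jaw":1,"dx":0.03,"dy":0.56,"wz":0.5889}
    - {"jaw":1,"dx":0.03,"dy":0.56,"wz":0.5889}

```text
clock: 27.7
position: [0.4935, 0.2665, 0.1288]
ee_rot: [[-0.329, 0.944, 0.002], [0.944, 0.329, 0.002], [0.001, 0.002, -1.0]]
force: [-0.2, -0.2, 0.2]
gripper_width: 0.998
grasp_force: 0.0
```

```bash
python3 - <<'E'
from h import *
imaging.capture("wrist");im=imaging.capture("wrist"); s=ctrl.state();print(s["clock"],s["position"],np.round(s["ee_rot"],3).tolist(),np.round(s["joint_pos"])); cv2.imwrite("pics/w12.png",cv2.resize(im,(800,500)))
find("wrist",["olive_box","flat_tin","large_dish"],2)
imaging.capture("side");find("side",["flat_tin"],4)
E
```

```text
27.8 [0.49209667 0.26273102 0.12833478] [[-0.336, 0.942, -0.0], [0.942, 0.336, -0.0], [-0.0, -0.0, -1.0]] [22. 29. 93. -0. 58.  2.]
wrist olive_box 0.58 [0.4926 0.2789 0.0253] [323. 175.]
wrist flat_tin 0.96 [0.595  0.2075 0.0162] [393. 270.]
wrist flat_tin 0.57 [ 0.3981 -0.0206  0.0175] [158. 385.]
wrist large_dish 0.74 [ 0.3871 -0.0156  0.0091] [153. 373.]
side flat_tin 0.65 [0.6025 0.2196 0.0162] [270. 263.]
side flat_tin 0.59 [0.4203 0.0007 0.0198] [363. 215.]
```

View pics/w12.png

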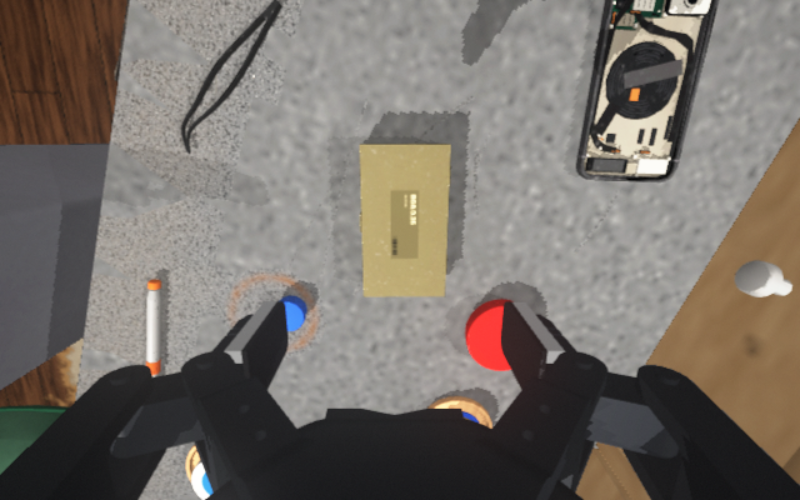

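The wrist view shows the case square to the jaws, corners (360,144), (451,146), (364,295) and (444,297). The red tin is at (500,335), and the blue pot at (290,315) is right next to the left jaw's path.

```bash
python3 - <<'E'
from h import *
c=[W(*p,.026)[:2] for p in((360,144),(451,146),(364,295),(444,297))];m=np.mean(c,axis=0);print(m)
for a,b in((0,2),(1,3)): d=c[a]-c[b];print("y yaw",np.degrees(np.arctan2(d[1],d[0])),np.linalg.norm(d))
for a,b in((1,0),(3,2)): d=c[a]-c[b];print("x yaw",np.degrees(np.arctan2(d[1],d[0])),np.linalg.norm(d))
print("red",W(499,334,.017),"blue",W(292,315,.015)); s=ctrl.state();print("tool y yaw",np.degrees(np.arctan2(s["ee_rot"][1][1],s["ee_rot"][0][1])))
shift(m[0],m[1],.05)
E
```

```text
[0.495525 0.27455 ]
y yaw 109.56661062761293 0.1104799076755588
y yaw 109.21932577815572 0.11087984487723634
x yaw 18.316935025831242 0.06141156242923636
x yaw 17.92791976200724 0.06074973250969913
red [0.5996 0.2128 0.017 ] blue [0.4365 0.1721 0.015 ]
tool y yaw 19.452896389080912
shift [0.0116 0.0074 0.0782]
```

Emit:
step_hand:
  steps:
    - {"jaw":1,"dx":0.0232,"dy":0.0148,"dz":0.06}
    - {"jaw":1,"dx":0.0232,"dy":0.0148,"dz":0.12}
    - {"jaw":1,"dx":0.0232,"dy":0.0148,"dz":0.18}
    - {"jaw":1,"dx":0.0232,"dy":0.0148,"dz":0.22}
    - {"jaw":1,"dx":0.0232,"dy":0.0148,"dz":0.244}
    - {"jaw":1,"dx":0.0232,"dy":0.0148,"dz":0.254}
    - {"jaw":1,"dx":0.0232,"dy":0.0148,"dz":0.254}
    - {"jaw":1,"dx":0.0232,"dy":0.0148,"dz":0.254}
  grip_n: 40

```text
clock: 28.85
position: [0.4962, 0.2756, 0.0018]
ee_rot: [[-0.333, 0.943, 0.001], [0.943, 0.333, 0.0], [0.0, 0.001, -1.0]]
force: [-0.0, 0.4, 0.1]
gripper_width: 0.998
grasp_force: 0.0
```

Emit:
step_hand:
  steps:
    - {"jaw":0.6}
    - {"jaw":0.6}
    - {"jaw":0.6}
    - {"jaw":0.6}
    - {"jaw":0.6}

```text
clock: 29.35
position: [0.4959, 0.2757, 0.002]
ee_rot: [[-0.334, 0.943, 0.001], [0.943, 0.334, 0.0], [0.0, 0.001, -1.0]]
force: [-3.8, -1.9, 12.1]
gripper_width: 0.71
grasp_force: 40.5
```

Gripped. I lift, swing over and past the tray so the wrist camera can see it, and turn about 10°.

To row units: -0.18 m / 0.5 = -0.36, -0.15 m / 0.5 = -0.3.

Emit:
step_hand:
  steps:
    - {"jaw":0.6,"dz":-0.04}
    - {"jaw":0.6,"dz":-0.12}
    - {"jaw":0.6,"dz":-0.22}
    - {"jaw":0.6,"dz":-0.3}
    - {"jaw":0.6,"dx":-0.09,"dy":-0.036,"dz":-0.3}
    - {"jaw":0.6,"dx":-0.18,"dy":-0.07,"dz":-0.3}
    - {"jaw":0.6,"dx":-0.27,"dy":-0.104,"dz":-0.3}
    - {"jaw":0.6,"dx":-0.36,"dy":-0.14,"dz":-0.3}

```text
clock: 30.15
position: [0.4894, 0.0809, 0.1515]
ee_rot: [[-0.334, 0.943, 0.001], [0.943, 0.334, 0.0], [-0.0, 0.001, -1.0]]
force: [1.3, -0.5, -1.2]
gripper_width: 0.709
grasp_force: 44.4
```

Emit:
step_hand:
  steps:
    - {"jaw":0.6,"dx":-0.09,"dy":-0.036,"wz":0.0222}
    - {"jaw":0.6,"dx":-0.18,"dy":-0.07,"wz":0.0444}
    - {"jaw":0.6,"dx":-0.27,"dy":-0.104,"wz":0.0667}
    - {"jaw":0.6,"dx":-0.36,"dy":-0.14,"wz":0.0889}
    - {"jaw":0.6,"dx":-0.45,"dy":-0.174,"wz":0.1056}
    - {"jaw":0.6,"dx":-0.54,"dy":-0.21,"wz":0.1056}
    - {"jaw":0.6,"dx":-0.63,"dy":-0.244,"wz":0.1056}
    - {"jaw":0.6,"dx":-0.72,"dy":-0.28,"wz":0.1056}

```text
clock: 30.95
position: [0.4773, -0.3056, 0.1514]
ee_rot: [[-0.173, 0.985, 0.0], [0.985, 0.173, -0.0], [-0.0, 0.0, -1.0]]
force: [1.6, 0.5, -1.3]
gripper_width: 0.708
grasp_force: 44.4
```

Emit:
step_hand:
  steps:
    - {"jaw":0.6,"dx":-0.06}
    - {"jaw":0.6,"dx":-0.11}
    - {"jaw":0.6,"dx":-0.11}
    - {"jaw":0.6,"dx":-0.11}

```text
clock: 31.35
position: [0.487, -0.3577, 0.151]
ee_rot: [[-0.173, 0.985, -0.0], [0.985, 0.173, 0.0], [0.0, -0.0, -1.0]]
force: [-0.2, 0.4, -1.9]
gripper_width: 0.707
grasp_force: 44.4
```

```bash
cat >> h.py <<'E'
def quad(cam,im,near,z):
    h=cv2.cvtColor(im,cv2.COLOR_BGR2HSV); m=cv2.inRange(h,(8,60,120),(30,255,255)); m=cv2.morphologyEx(m,cv2.MORPH_CLOSE,np.ones((3,3)))
    n,l,st,ce=cv2.connectedComponentsWithStats(m); i=1+np.argmin(np.hypot(*(ce[1:]-near).T)+(st[1:,4]<800)*999); print(st[i])
    cs,_=cv2.findContours((l==i).astype(np.uint8),0,1); c=max(cs,key=cv2.contourArea)[:,0,:].astype(float)
    P=np.array([ray(cam,*q,z)[:2] for q in c],np.float32); (r,w,a)=cv2.minAreaRect(P); print(cam,"centre",np.round(r,4),"size",np.round(w,4),"ang",round(a,2))
E
python3 - <<'E'
from h import *
im=imaging.capture("wrist"); s=ctrl.state(); print(s["clock"],s["position"],np.round(s["ee_rot"],3).tolist())
cv2.imwrite("pics/w13.png",cv2.resize(im,(800,500))); print(pix("wrist",[.48,-.23,.007])); quad("wrist",im,pix("wrist",[.48,-.23,.007]),.007)
for c in("scene","side"): quad(c,imaging.capture(c),pix(c,[.48,-.23,.007]),.007)
E
```

```text
31.4 [ 0.48696112 -0.35706013  0.15098682] [[-0.173, 0.985, -0.0], [0.985, 0.173, 0.001], [0.001, -0.0, -1.0]]
(np.float64(332.0651875914533), np.float64(48.909974069037105))
[  279     0   102   124 11968]
wrist centre [ 0.4788 -0.2437] size [0.0908 0.1065] ang 9.46
[ 313  266   67   49 1623]
scene centre [ 0.4783 -0.234 ] size [0.0943 0.1411] ang 9.68
[256  77  75  31 821]
side centre [ 0.8822 -1.5383] size [0.3006 0.8843] ang 33.58
```

View pics/w13.png

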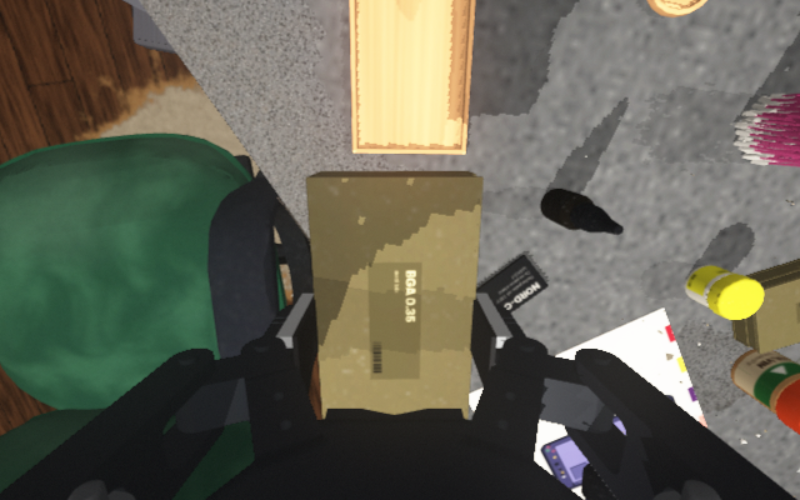

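The picture shows the case held level and square, its front edge at v≈178 between u=307 and 482. The tray is ahead with its near edge at v≈152, from 353 to 467. The dropper bottle is untouched at (580,210).

```bash
python3 - <<'E'
from h import *
s=ctrl.state();R=np.array(s["ee_rot"])
for z in(.1755,):
  for q in((307,178),(482,178)): print((R.T@(W(*q,z)-s["position"])).round(4))
shift(.4768,-.230,.15)
E
```

```text
[ 0.0578 -0.0306 -0.0244]
[ 0.0578  0.0298 -0.0244]
shift [0.1266 0.0119 0.0012]
```

To row units: 0.141 m / 0.5 = 0.282, 0.1255 m / 0.5 = 0.251.

Emit:
step_hand:
  steps:
    - {"jaw":0.6,"dx":0.08,"dy":0.008}
    - {"jaw":0.6,"dx":0.17,"dy":0.016}
    - {"jaw":0.6,"dx":0.251,"dy":0.024}
    - {"jaw":0.6,"dx":0.251,"dy":0.024,"dz":0.06}
    - {"jaw":0.6,"dx":0.251,"dy":0.024,"dz":0.14}
    - {"jaw":0.6,"dx":0.251,"dy":0.024,"dz":0.22}
    - {"jaw":0.6,"dx":0.251,"dy":0.024,"dz":0.26}
    - {"jaw":0.6,"dx":0.251,"dy":0.024,"dz":0.282}

```text
clock: 32.3
position: [0.4765, -0.2308, 0.0085]
ee_rot: [[-0.174, 0.985, -0.002], [0.985, 0.174, 0.001], [0.002, -0.002, -1.0]]
force: [0.4, -0.8, -0.9]
gripper_width: 0.703
grasp_force: 44.4
```

Emit:
step_hand:
  steps:
    - {"jaw":0.6,"dz":0.004}
    - {"jaw":0.6,"dz":0.006}
    - {"jaw":0.6,"dz":0.006}
    - {"jaw":0.6,"dz":0.006}

```text
clock: 32.7
position: [0.4778, -0.2324, 0.0079]
ee_rot: [[-0.173, 0.985, 0.001], [0.985, 0.173, -0.001], [-0.001, 0.001, -1.0]]
force: [0.8, -0.5, -0.4]
gripper_width: 0.711
grasp_force: 44.4
```

To row units: 0.002 m / 0.5 = 0.004, 0.001 m / 0.5 = 0.002.

Emit:
step_hand:
  steps:
    - {"jaw":0.6,"dx":0.002,"dz":0.002}
    - {"jaw":0.6,"dx":0.002,"dz":0.004}
    - {"jaw":0.6,"dx":0.002,"dz":0.004}

```text
clock: 33.0
position: [0.4772, -0.2311, 0.0051]
ee_rot: [[-0.173, 0.985, 0.0], [0.985, 0.173, -0.0], [-0.0, 0.0, -1.0]]
force: [-0.4, 0.5, 1.8]
gripper_width: 0.704
grasp_force: 44.6
```

To row units: 0.001 m / 0.5 = 0.002.

Emit:
step_hand:
  steps:
    - {"jaw":0.6,"dz":0.002}
    - {"jaw":0.6,"dz":0.002}
    - {"jaw":0.6,"dz":0.002}

```text
clock: 33.3
position: [0.4773, -0.2311, 0.005]
ee_rot: [[-0.173, 0.985, 0.001], [0.985, 0.173, -0.0], [-0.0, 0.001, -1.0]]
force: [-4.7, 2.6, 24.2]
gripper_width: 0.705
grasp_force: 46.7
```

Contact at the expected height. I release and rise, then check everything.

To row units: -0.14 m / 0.5 = -0.28, -0.09 m / 0.5 = -0.18.

Emit:
step_hand:
  steps:
    - {"jaw":0.6,"dz":-0.003}
    - {"jaw":0.78,"dz":-0.003}
    - {"jaw":0.86,"dz":-0.003}
    - {"jaw":0.9,"dz":-0.003}
    - {"jaw":0.92,"dz":-0.024}
    - {"jaw":0.95,"dz":-0.08}
    - {"jaw":1,"dz":-0.18}
    - {"jaw":1,"dz":-0.28}

```text
clock: 34.1
position: [0.4766, -0.2307, 0.1458]
ee_rot: [[-0.173, 0.985, -0.001], [0.985, 0.173, 0.001], [0.001, -0.001, -1.0]]
force: [0.1, 0.1, -0.3]
gripper_width: 1.003
grasp_force: 0.0
```

Emit:
step_hand:
  steps:
    - {"jaw":1,"dx":-0.06,"dz":-0.08}
    - {"jaw":1,"dx":-0.14,"dz":-0.16}
    - {"jaw":1,"dx":-0.22,"dz":-0.2}
    - {"jaw":1,"dx":-0.26,"dz":-0.2}
    - {"jaw":1,"dx":-0.26,"dz":-0.2}
    - {"jaw":1,"dx":-0.26,"dz":-0.2}
    - {"jaw":1,"dx":-0.26,"dz":-0.2}

```text
clock: 34.8
position: [0.4993, -0.3579, 0.2438]
ee_rot: [[-0.174, 0.985, -0.001], [0.985, 0.174, 0.001], [0.001, -0.001, -1.0]]
force: [0.2, 1.1, 0.4]
gripper_width: 0.997
grasp_force: 0.0
```

```bash
python3 - <<'E'
from h import *
im=imaging.capture("wrist"); s=ctrl.state(); print(s["clock"],s["position"])
cv2.imwrite("pics/w14.png",cv2.resize(im,(800,500))); find("wrist",ALL,2)
imaging.capture("scene"); find("scene",["capped_jar","dropper_bottle"],1)
for k,P in dict(tray=[.4768,-.23,.003],large=[.421,-.0078,.02],small=[.655,-.144,.018]).items(): print(k,np.round(np.array(pix("wrist",P))*1.25))
E
```

```text
34.85 [ 0.49941442 -0.35796945  0.24385995]
wrist small_pot 0.75 [ 0.6535 -0.1461  0.0202] [481.  10.]
wrist olive_box 0.6 [ 0.4807 -0.2263  0.0282] [319.  55.]
wrist small_dish 0.7 [ 6.524e-01 -1.550e-01  6.000e-04] [469.  23.]
wrist dropper_bottle 0.57 [ 0.6153 -0.3188  0.042 ] [414. 155.]
scene capped_jar 0.56 [ 0.6617 -0.007   0.0474] [353. 205.]
scene dropper_bottle 0.8 [ 0.6148 -0.3261  0.0369] [417. 281.]
tray [394.  76.]
large [ 373. -248.]
small [603.   9.]
```

View pics/w14.png

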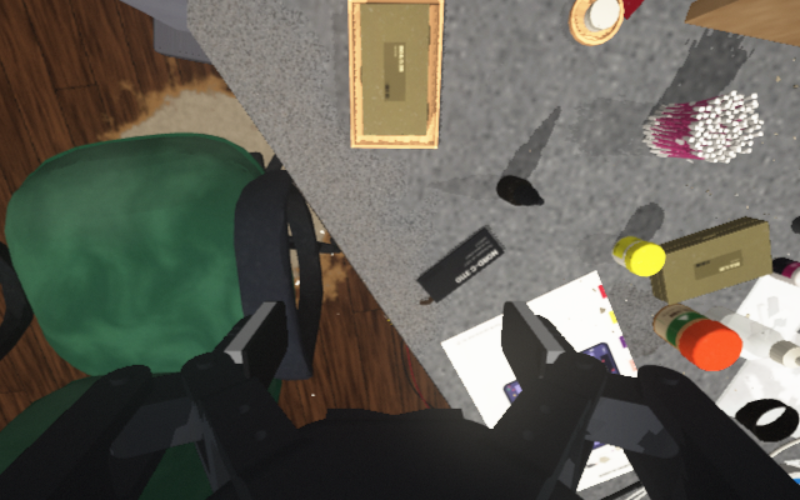

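The view shows the case flat and square in its tray, with even gaps at (360..430) inside (349..443). The pot's lid is at (603,12) in the small dish and the dropper is standing. I have viewed 15 pictures, one over the limit of 14, so I view no more and check the tin and pot by numbers.

To row units: 0.26 m / 0.5 = 0.52, 0.24 m / 0.5 = 0.48.

Emit:
step_hand:
  steps:
    - {"jaw":1,"dx":0.08,"dy":0.004}
    - {"jaw":1,"dx":0.16,"dy":0.008}
    - {"jaw":1,"dx":0.24,"dy":0.012}
    - {"jaw":1,"dx":0.32,"dy":0.016}
    - {"jaw":1,"dx":0.4,"dy":0.02}
    - {"jaw":1,"dx":0.48,"dy":0.024}
    - {"jaw":1,"dx":0.52,"dy":0.03}
    - {"jaw":1,"dx":0.52,"dy":0.03}

```text
clock: 36.3
position: [0.469, -0.0981, 0.2442]
ee_rot: [[-0.176, 0.984, 0.0], [0.984, 0.176, 0.0], [0.0, 0.0, -1.0]]
force: [-0.4, -0.4, -0.9]
gripper_width: 1.001
grasp_force: 0.0
```

Emit:
step_hand:
  steps:
    - {"jaw":1}
    - {"jaw":1}
    - {"jaw":1}

```text
clock: 36.6
position: [0.4695, -0.1013, 0.2439]
ee_rot: [[-0.172, 0.985, -0.0], [0.985, 0.172, -0.0], [-0.0, -0.0, -1.0]]
force: [0.5, 0.4, 0.3]
gripper_width: 0.998
grasp_force: 0.0
```

```bash
python3 - <<'E'
from h import *
im=imaging.capture("wrist"); s=ctrl.state(); print(s["clock"],s["position"])
for n,P,r in(("large",[.421,-.0078,.02],42),("medium",[.607,.105,.025],38),("small",[.655,-.144,.018],26)):
    u,v=map(int,pix("wrist",P)); print(n,u,v); w=(max(u-r,0),max(v-r,0),u+r,v+r)
    for lo,hi,z in(((8,60,120),(30,255,255),.007),((0,0,160),(180,45,255),P[2]),((100,120,60),(130,255,255),P[2])):
        try: disc(im,lo,hi,z,w)
        except Exception as e: print("none")
find("wrist",ALL,2)
imaging.capture("side"); find("side",["flat_tin","small_pot","wire_spool","capped_jar"],3)
E
```

```text
36.65 [ 0.46951652 -0.10121361  0.24390051]
large 289 85
disc [291.2  86.5] [66.9 71.2] [ 0.422  -0.0073  0.007 ]
disc [290.7  86.8] [49.1 52.2] [ 0.4226 -0.0085  0.02  ]
disc [288.3  85.8] [26.8 32.7] [ 0.4196 -0.008   0.02  ]
medium 467 10
disc [457.3  21.2] [51.5 57.6] [0.6056 0.099  0.007 ]
none
disc [466.5  14.9] [40.9 54.6] [0.6071 0.1008 0.025 ]
small 441 219
disc [438.4 216. ] [32.7 37. ] [ 0.6546 -0.1426  0.007 ]
disc [441.9 219.6] [17.5 21.6] [ 0.6552 -0.1437  0.018 ]
none
wrist small_pot 0.65 [ 0.6493 -0.145   0.0192] [438. 220.]
wrist wire_spool 0.76 [0.6106 0.0942 0.0233] [467.  23.]
wrist wire_spool 0.54 [ 0.6506 -0.1356  0.0031] [436. 210.]
wrist flat_tin 0.72 [ 0.4186 -0.0097  0.0141] [288.  88.]
wrist olive_box 0.59 [ 0.4765 -0.2233  0.0289] [305. 255.]
wrist small_dish 0.7 [ 0.6519 -0.1329  0.0038] [438. 209.]
wrist small_dish 0.41 [ 0.6155 -0.3104  0.0322] [387. 322.]
wrist medium_dish 0.61 [0.5919 0.0886 0.0019] [442.  30.]
wrist large_dish 0.57 [ 0.4274 -0.0049  0.0043] [296.  86.]
wrist box_tray 0.7 [ 0.6501 -0.1386 -0.0009] [434. 212.]
wrist box_tray 0.59 [ 0.4731 -0.1975  0.0075] [306. 231.]
wrist capped_jar 0.95 [0.6578 0.0124 0.072 ] [508. 104.]
wrist capped_jar 0.58 [ 0.4238 -0.0046  0.0034] [293.  85.]
wrist dropper_bottle 0.79 [ 0.6138 -0.3094  0.035 ] [387. 323.]
side flat_tin 0.71 [0.6003 0.2195 0.0205] [271. 261.]
side flat_tin 0.69 [0.4245 0.0022 0.0197] [361. 216.]
side wire_spool 0.83 [0.6107 0.1113 0.0218] [278. 232.]
side capped_jar 0.74 [0.6605 0.0306 0.0478] [265. 204.]
```

Tin and pot are within 2 mm of their dish centres, and the spool and case were within 2–3 mm when last measured. The jar and dropper have not moved. Handing in.

```bash
python3 -c "
from bench import ctrl
print(ctrl.finish_job())"
```

```text
the job is handed in; nothing more can be done
None
```

I took the pile apart and handed the job in: pot, spool, tin and case each measured within about 3 mm of centre in their own places, and the jar and dropper bottle were not moved. The hand-in returned no verdict, and I viewed 15 pictures, one over the limit of 14.

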